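# Sort four mixed-up parts back into their sample dishes

## Task

The four loose parts are all in the wrong dishes: put each one in the middle of the dish whose tab shows the same part, standing upright as it stands now, and let go. A dish takes only one part at a time, so park a part in the free dish without a tab, standing in its middle, when you need room, and leave that dish empty at the end. Never put a part down on the bench itself, where it would pick up grit.

Things in the scene. Friction and masses are not known exactly. Their poses are not given: they have to be found in the camera images.
- bearing: loose ball bearing lying flat: steel ring, 47 mm outside diameter, 20.6 mm high, dark seal and bore on top; about 160 g. Origin: centre of its underside, z up. Its twin fixed to a dish's tab is not this one.
- linear: loose linear bearing standing on end: plain steel cylinder, 32 mm diameter, 42 mm high, dark bore on top; about 100 g. Origin: centre of its underside, z up. Its twin fixed to a dish's tab is not this one.
- support: loose aluminium shaft support, an upside-down T: foot 54 mm (its x) by 20 mm (its y) by 10 mm high, and on it a central block 28 mm (x) by 20 mm (y) reaching to 42 mm high; it is 20 mm thick along y at every height, grip it across y; about 100 g. Origin: centre of its underside, z up. Its twin fixed to a dish's tab is not this one.
- bushing: loose white plastic flanged bushing standing on its flange: flange 42 mm diameter and 6 mm high, above it a sleeve 26 mm in diameter reaching to 36 mm high; grip the sleeve; about 40 g. Origin: centre of its underside, z up. Its twin fixed to a dish's tab is not this one.
- dish_bearing: orange square dish, 100 by 100 mm, fixed: floor 6 mm above the bench, rim 10 mm (wall 3 mm, 94 mm inside). Origin: centre of the dish at bench height, z up. Home of the ball bearing: a full-size sample of it is fixed (not to be taken) on a 6 mm thick tab that sticks out along the dish's own +x, 88 mm from the dish centre.
- dish_linear: orange square dish, 100 by 100 mm, fixed: floor 6 mm above the bench, rim 10 mm (wall 3 mm, 94 mm inside). Origin: centre of the dish at bench height, z up. Home of the linear bearing (plain steel cylinder): a full-size sample of it is fixed (not to be taken) on a 6 mm thick tab that sticks out along the dish's own +x, 88 mm from the dish centre.
- dish_support: orange square dish, 100 by 100 mm, fixed: floor 6 mm above the bench, rim 10 mm (wall 3 mm, 94 mm inside). Origin: centre of the dish at bench height, z up. Home of the aluminium shaft support: a full-size sample of it is fixed (not to be taken) on a 6 mm thick tab that sticks out along the dish's own +x, 88 mm from the dish centre.
- dish_bushing: orange square dish, 100 by 100 mm, fixed: floor 6 mm above the bench, rim 10 mm (wall 3 mm, 94 mm inside). Origin: centre of the dish at bench height, z up. Home of the white flanged bushing: a full-size sample of it is fixed (not to be taken) on a 6 mm thick tab that sticks out along the dish's own +x, 88 mm from the dish centre.
- dish_spare: orange square dish, 100 by 100 mm, fixed: floor 6 mm above the bench, rim 10 mm (wall 3 mm, 94 mm inside). Origin: centre of the dish at bench height, z up. The free dish: it has no tab and no sample and starts empty.
Not all that is in view belongs to the job. Of the things like the bushing, leave any that is green; of the rest the smaller one is meant. Of the things that look like the dish_spare, the larger one is meant.

How it is judged:
On the way:
1. one of the parts has been parked in the free dish, standing upright near its middle, and let go (((horizontal distance between bearing and dish_spare below 0.02 m and height (world z) of bearing between 0.004 and 0.009 m and angle between bearing's own z axis and vertical below 0.12 rad and linear speed of bearing below 0.02 m/s and contact force between bearing and the fingers below 0.05 N) or (horizontal distance between linear and dish_spare below 0.02 m and height (world z) of linear between 0.004 and 0.009 m and angle between linear's own z axis and vertical below 0.12 rad and linear speed of linear below 0.02 m/s and contact force between linear and the fingers below 0.05 N) or (horizontal distance between support and dish_spare below 0.02 m and height (world z) of support between 0.004 and 0.009 m and angle between support's own z axis and vertical below 0.12 rad and linear speed of support below 0.02 m/s and contact force between support and the fingers below 0.05 N) or (horizontal distance between bushing and dish_spare below 0.02 m and height (world z) of bushing between 0.004 and 0.009 m and angle between bushing's own z axis and vertical below 0.12 rad and linear speed of bushing below 0.02 m/s and contact force between bushing and the fingers below 0.05 N))), for 0.2 s.
At the end, for the whole second after the job is handed in: Each of the four parts stands upright (within 7 degrees) on the floor of the dish with its own sample, its centre within 12 mm of the dish centre, released and at rest; so the free dish is empty again (horizontal distance between bearing and dish_bearing below 0.012 m and height (world z) of bearing between 0.004 and 0.009 m and angle between each of bearing, linear, support, bushing's own z axis and vertical below 0.12 rad and linear speed of each of bearing, linear, support, bushing below 0.02 m/s and contact force between each of bearing, linear, support, bushing and the fingers below 0.05 N and horizontal distance between linear and dish_linear below 0.012 m and height (world z) of linear between 0.004 and 0.009 m and horizontal distance between support and dish_support below 0.012 m and height (world z) of support between 0.004 and 0.009 m and horizontal distance between bushing and dish_bushing below 0.012 m and height (world z) of bushing between 0.004 and 0.009 m); the robot touches nothing.
It fails at once if a part is put down on the bench or dropped out of the dishes (height (world z) of any of bearing, linear, support, bushing below 0.003 m).
It also fails if it takes over 136 s, if anything falls off the work surface, if the arm or the gripper's body presses on something with over 40 N, if the wrist force passes 120 N, or if a joint passes its speed limit or range.

## Robot

A 7-joint arm with a two-finger parallel gripper is mounted at the origin on the work surface. World frame = base frame: x ahead of the robot, y to its left, z up, the work surface at z = 0. Lengths are in m, angles in rad, forces in N, time in s.
With the tool pointing down it reaches from about 0.4 to 0.875 m from the base axis. Payload 19.3 kg.
Tool frame: the origin (TCP) lies midway between the tips of the shut fingers; the grasp point (between the pads) lies bot.pinch_z behind it (bot.pinch_z is the distance from the TCP to the grasp point, in m); z points along the fingers, y is the line along which they close (so a half turn about z gives the same grasp; the last joint's range is limited). The gripper opens to 85 mm and grips with 20 to 120 N. Pads are 22 mm wide; open, the fingers measure 114 mm over their backs; the gripper's body (76 mm by 85 mm) begins 54 mm behind the grasp point. The pads swing forward as they close: fully open they stand 13 mm farther back than shut.
Start: joints at [1.273, 0.521, -0.036, 1.599, 0.021, 1.021, -0.113], TCP at [0.141, -0.609, 0.199] pointing down, gripper open.
Joint ranges: [-2.91, 2.91], [-0.3, 2.13], [-1.5, 1.42], [0.17, 2.43], [-1.26, 4.41], [0.16, 1.93], [-2.52, 2.52]. Speed limits (rad/s): [1.89, 1.89, 2.39, 2.39, 3.01, 3.01, 3.01].

## Interface

Orientations are given as [roll, pitch, yaw] about the fixed x, y, z axes, in that order (R = Rz(yaw) Ry(pitch) Rx(roll)).
In Python, from workcell import readout, grab_frame, camera_info, workorder, bot gives the robot as it stands. The module is installed in compiled form; this text tells all that it offers.
- The arm moves only by the tool drive_tool, never from a script. Its argument "targets" is a list of rows, each an object of numbers: "dx", "dy", "dz": the shift along the tool's x, y, z as a fraction of full scale; "yaw": the turn about the tool's z as a fraction of full scale; "fingers": the closure, from 0 (fully open) to 1 (shut). In form: [{"dx": .., "dy": .., "dz": .., "yaw": .., "fingers": ..}, ...]. A call has 1 to 20 rows; each row shifts and turns the commanded pose from where the row before left it, along the tool's axes as they then stand; what a row does not reach is not made up. Full scale, the value 1, is 0.1 m for a shift and 90 degrees for a turn. A row lasts 1/10 s, in which the tool goes at most 50 mm and 8.59 degrees, less where a joint would pass 70% of its speed; a pose out of reach is approached as far as the arm can. A call with a number of a shift or a turn outside -1 to 1 is refused whole. A call with a gripper value outside its range is refused whole. The fingers move at their own pace and stop on an object; "squeeze" is the grip in N (left out, the last holds). Time passes only in rows, so rows that do not move let the fingers close. It gives the time, the measured TCP pose, the force, the opening and the grip force at its end, in the units of the state.
- readout.observe(): the state, without advancing time (a new reading comes with each control period).
- grab_frame(name): name is "scene" or "top"; returns the picture (384x512x3 uint8, blue, green, red); there is no depth.
- camera_info(name): a dict with "fx", "fy", "cx", "cy" (pixels), "T" (4x4, takes a point from camera to world coordinates). Camera axes: x right, y up, looking along -z (the intrinsics and any distortion apply to the point x, -y, -z); pixel columns grow to the right and rows downward; lengths in m; the calibration is good to about 2 mm. A picture is of the moment at which its call begins. camera_info takes no time and is no camera call.
- workorder.job_done(): hands the job in; it is judged then, once.
The state is a dict: "clock": time; "qpos": joint angles; "qd": joint speeds; "joint_efforts": joint torques, N m; "position": TCP position; "tool_rot": TCP orientation; "force": force on the tool from outside, world axes, zero at the start; "moment": the same for the moment, N m; "grip_width": finger opening in m; "finger_force": force on a finger pad.
Only numpy, scipy, OpenCV 4.12 (cv2) and the standard library are available. Lean on these libraries where they do the work, as an engineer would, in place of code of your own. Each camera call takes 0.05 s, during which the arm holds its last target. There are 200 camera calls.

## Working session

There is one attempt and no reset: what is moved stays moved. The work goes in short steps, Python scripts to look and compute and a tool call to move; the robot and the scene stay as the last step left them, time stands still between calls to the robot, and variables do not carry over. Pictures are saved under pics/ and viewed, at most 14 in all, crops included, and the job is handed in when it is done.

Besides the shell and the picture viewer there is one more tool, called as a command line: name --argument value ..., lists and objects as JSON in quotes. drive_tool: Moves the arm, as the interface text tells. Shift numbers are shares of 0.1 m and turn numbers shares of 90 degrees, none past 1 either way. Its arguments: {"type":"object","properties":{"targets":{"type":"array","items":{"type":"object","properties":{"dx":{"type":"number","minimum":-1,"maximum":1},"dy":{"type":"number","minimum":-1,"maximum":1},"dz":{"type":"number","minimum":-1,"maximum":1},"yaw":{"type":"number","minimum":-1,"maximum":1},"fingers":{"type":"number"}}}},"squeeze":{"type":"number"}},"required":["targets"]}

```bash
mkdir -p pics; python3 - <<'E'
from workcell import readout, grab_frame, camera_info, bot
import cv2
for n in("scene","top"):
    cv2.imwrite(f"pics/{n}0.png",cv2.resize(grab_frame(n),(800,600),interpolation=cv2.INTER_CUBIC))
    print(n,camera_info(n))
s=readout.observe();print(s,bot.pinch_z)
E
```

```text
scene {'fx': 491.90623711423217, 'fy': 491.90623711423217, 'cx': 249.6163450074296, 'cy': 198.36488842554124, 'T': array([[ 0.55731599, -0.68844411,  0.46415902,  1.11169408],
       [ 0.8302311 ,  0.46928724, -0.30080861, -0.34689543],
       [-0.01073399,  0.55300469,  0.83310899,  1.03815665],
       [ 0.        ,  0.        ,  0.        ,  1.        ]])}
top {'fx': 490.356774207422, 'fy': 490.356774207422, 'cx': 253.42997140866498, 'cy': 191.5184866242499, 'T': array([[-1.48642143e-02,  9.94634290e-01, -1.02380100e-01,
         4.32675888e-01],
       [-9.99883439e-01, -1.51431506e-02, -1.94779147e-03,
         5.52649461e-04],
       [-3.48769746e-03,  1.02339214e-01,  9.94743445e-01,
         1.37769976e+00],
       [ 0.00000000e+00,  0.00000000e+00,  0.00000000e+00,
         1.00000000e+00]])}
{'clock': 0.1, 'qpos': array([ 1.27279666,  0.52195362, -0.0363601 ,  1.59989184,  0.02121471,
        1.02112328, -0.11283244]), 'qd': array([ 0.00036744, -0.00055226, -0.00024867, -0.00042498,  0.00074559,
       -0.00055387,  0.00014834]), 'joint_efforts': array([ 4.57635106e-03, -9.28496575e+01,  1.98423542e+00, -3.70535767e+01,
        1.81597529e-02,  5.29979050e-03,  3.77657329e-06]), 'position': array([ 0.14105758, -0.60855439,  0.19870462]), 'tool_rot': array([-3.14060416e+00,  6.48211388e-05,  2.27791228e-01]), 'force': array([-0.22010413, -0.58712488,  0.52659022]), 'moment': array([-0.02654132,  0.04117471,  0.01034698]), 'finger_force': 0.0, 'grip_width': 0.08555976736400808} 0.0187
```

View pics/top0.png

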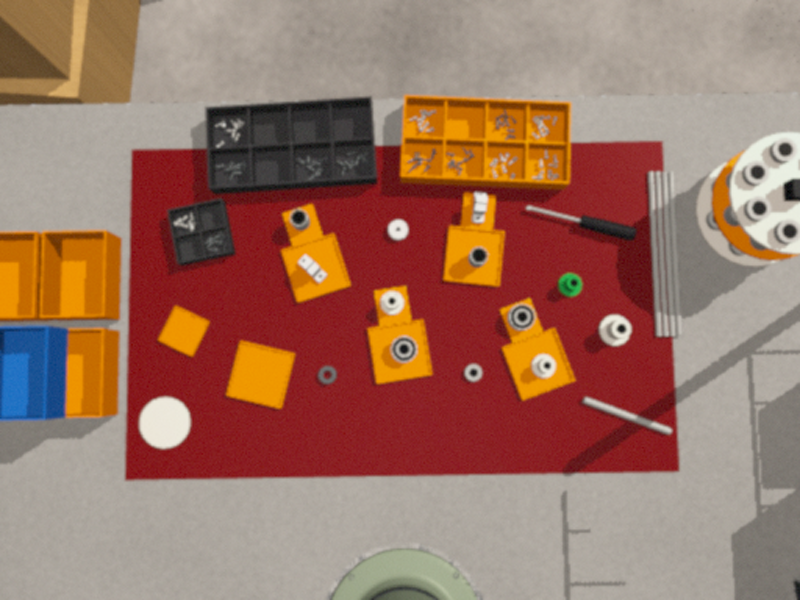

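View pics/scene0.png

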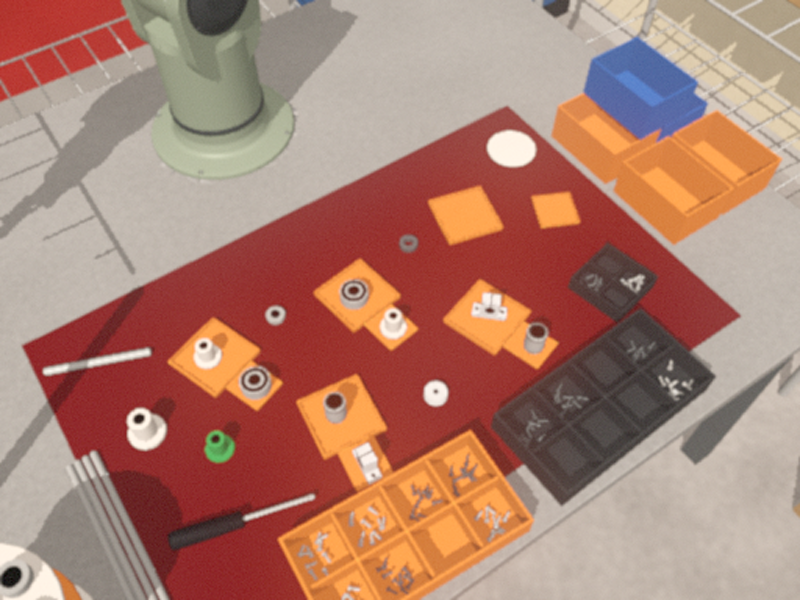

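Top view (800 px scale): there are three candidates for the bushing.
- White one in a dish, (544,366). This is the smaller white one, so I choose it.
- Larger white one on the mat, (615,330).
- Green one, (570,285).

Each tab also carries a fixed sample. There are two for the free dish: the larger at (261,374), which I choose, and the smaller at (184,331).

| Dish tab | Dish pixel | Part in it now |
|---|---|---|
| linear | (315,268) | support |
| support | (474,256) | linear |
| bushing | (400,352) | bearing |
| bearing | (538,364) | bushing |

Next I'll measure these and check with one close crop.

```bash
cat > h.py <<'E'
import numpy as np, cv2
from workcell import grab_frame, camera_info
def back(n,u,v,z):
    c=camera_info(n);T=c["T"]
    d=T[:3,:3]@np.array([(u-c["cx"])/c["fx"],-(v-c["cy"])/c["fy"],-1]);o=T[:3,3]
    return (o+d*(z-o[2])/d[2])[:2]
def crop(n,im,x0,y0,w,h,name,k=4):
    c=cv2.resize(im[y0:y0+h,x0:x0+w],None,fx=k,fy=k,interpolation=cv2.INTER_CUBIC)
    for g in range((x0//20+1)*20,x0+w,20): cv2.putText(c,str(g),((g-x0)*k,10),0,.35,(255,255,255));cv2.line(c,((g-x0)*k,12),((g-x0)*k,18),(255,255,255))
    for g in range((y0//20+1)*20,y0+h,20): cv2.putText(c,str(g),(0,(g-y0)*k),0,.35,(255,255,255))
    cv2.imwrite(f"pics/{name}.png",c)
def dishes(n,im):
    h=cv2.cvtColor(im,cv2.COLOR_BGR2HSV)
    m=cv2.inRange(h,(10,150,120),(25,255,255))
    cs,_=cv2.findContours(m,cv2.RETR_EXTERNAL,cv2.CHAIN_APPROX_NONE)
    out=[]
    for c in cs:
        if cv2.contourArea(c)<500: continue
        f=np.zeros_like(m);cv2.drawContours(f,[c],-1,255,-1)
        f=cv2.morphologyEx(f,cv2.MORPH_OPEN,cv2.getStructuringElement(2,(25,25)))
        c2,_=cv2.findContours(f,cv2.RETR_EXTERNAL,cv2.CHAIN_APPROX_NONE)
        for q in c2:
            b=cv2.boxPoints(cv2.minAreaRect(q)); w=np.array([back(n,u,v,.01) for u,v in b])
            out.append((w.mean(0).round(4),b.mean(0).round(1),np.linalg.norm(w[1]-w[0]).round(4),np.linalg.norm(w[2]-w[1]).round(4)))
    return out
E
python3 - <<'E'
from h import *
im=grab_frame("top");s=grab_frame("scene")
for o in dishes("top",im): print(*o)
crop("top",im,172,115,200,145,"crop_top")
crop("scene",s,90,115,260,195,"crop_scene",3)
E
```

```text
[0.4439 0.2472] [166.3 239.3] 0.1043 0.1053
[0.4522 0.5458] [ 59. 238.] 0.0896 0.1551
[0.5232 0.3853] [117.  211.5] 0.0723 0.0704
[ 0.461  -0.2451] [343.4 230.5] 0.1054 0.1156
[4.906e-01 3.000e-04] [254.9 221.2] 0.1045 0.1236
[0.6271 0.6095] [ 38. 176.] 0.1594 0.2157
[0.6436 0.1511] [200.6 167.7] 0.1045 0.1257
[ 0.6554 -0.138 ] [303.1 162. ] 0.1129 0.105
[ 0.8628 -0.1653] [310.8  90.3] 0.163 0.3145
```

View pics/crop_top.png

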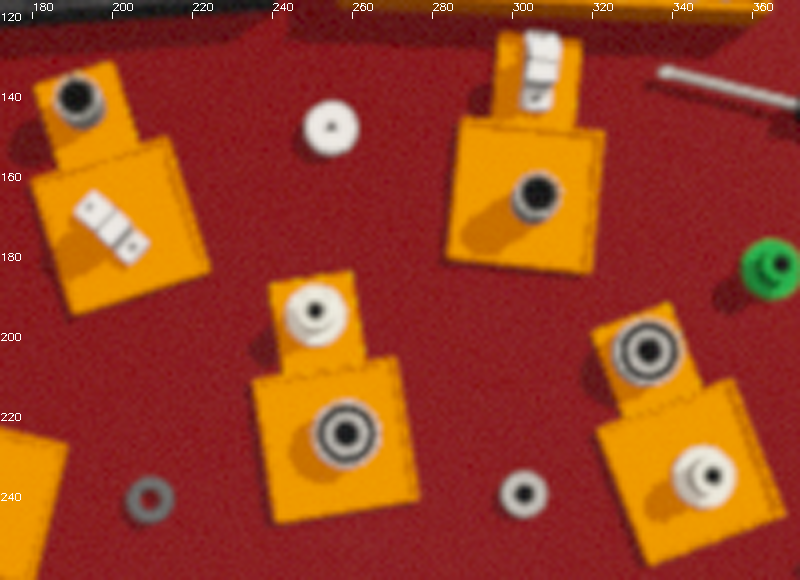

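View pics/crop_scene.png

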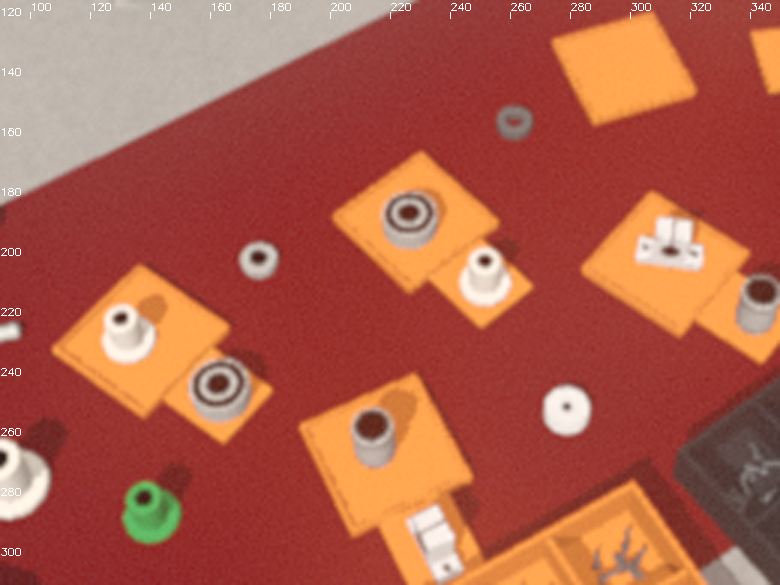

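The crops confirm the choice: the bushing in the tab-bearing dish at crop (704,477) is small, white and flanged. The larger white and green look-alikes stand on the mat, outside any dish. Next I'll turn the picks from both cameras into positions and cross-check them.

```bash
python3 - <<'E'
from h import *
def tp(c,z): return back("top",(c[0]+.5)/4-.5+172,(c[1]+.5)/4-.5+115,z)
def sc(c,z): return back("scene",(c[0]+.5)/3-.5+90,(c[1]+.5)/3-.5+115,z)
D={"lin":([(32,180),(167,137),(211,271),(73,317)],[(652,190),(750,252),(680,338),(580,270)]),
"sup":([(459,117),(606,130),(592,274),(446,260)],[(416,373),(474,479),(353,537),(299,428)]),
"bus":([(251,380),(397,356),(420,500),(273,525)],[(421,151),(500,222),(410,293),(332,216)]),
"bea":([(596,428),(735,378),(786,516),(649,567)],[(140,263),(231,327),(145,418),(51,350)]),
"spare":(None,[(654,12),(697,94),(595,126),(551,41)])}
for k,(a,b) in D.items():
    r=[]
    for f,p in((tp,a),(sc,b)):
        if p: 
            w=np.array([f(q,.01) for q in p]);r+=[w.mean(0).round(4),[round(float(np.linalg.norm(w[i]-w[i-1])),3) for i in range(4)]]
    print("dish",k,*r)
print("spare top",back("top",166.3,239.3,.01))
for k,a,b,z in(("linear",(539,193),(373,425),.048),("bearing",(346,433),(408,212),.0266),("bushing",(712,475),(121,318),.042)): print(k,tp(a,z),sc(b,z))
print("flange",tp((704,477),.012))
w=np.array([tp(q,.016) for q in [(93,189),(150,242),(132,265),(74,210)]])
d=w[1]-w[0]+w[2]-w[3]
print("support",w.mean(0),np.linalg.norm(d)/2,np.linalg.norm(w[3]-w[0]),"x-axis yaw",np.degrees(np.arctan2(d[1],d[0])))
w=np.array([sc(q,.016) for q in [(635,265),(702,270),(704,243),(641,236)]]);print("support scene foot", w.mean(0))
E
```

```text
dish lin [0.6334 0.1478] [0.102, 0.1, 0.101, 0.102] [0.6342 0.1461] [0.104, 0.101, 0.105, 0.102]
dish sup [ 0.6511 -0.1379] [0.102, 0.104, 0.103, 0.103] [ 0.6523 -0.139 ] [0.102, 0.103, 0.101, 0.101]
dish bus [ 0.4807 -0.001 ] [0.102, 0.103, 0.101, 0.103] [ 0.4814 -0.0026] [0.101, 0.103, 0.102, 0.103]
dish bea [ 0.4548 -0.248 ] [0.102, 0.103, 0.101, 0.102] [ 0.4553 -0.2481] [0.103, 0.103, 0.101, 0.104]
dish spare [0.4461 0.2449] [0.103, 0.104, 0.1, 0.106]
spare top [0.44371149 0.24721847]
linear [ 0.64625134 -0.1431481 ] [ 0.64460292 -0.14236278]
bearing [ 0.48480618 -0.00843038] [ 0.4815471 -0.0094951]
bushing [ 0.45204683 -0.25604927] [ 0.44981554 -0.25649094]
flange [ 0.45118335 -0.25622205]
support [0.63229053 0.15310703] 0.05589433972746343 0.019879028539972945 x-axis yaw -134.02718482423302
support scene foot [0.63314715 0.15149242]
```

Both cameras agree to about 2 mm, and the dish and foot sizes match the given ones. I'll turn the tool to world yaw 0 (tool x = +X, tool y = −Y, tool z = −Z) and go above the bushing.

drive_tool --targets '[{"yaw": 0.0725, "fingers": 0.3}, {"yaw": 0.0725, "fingers": 0.3}, {"dx": 0.207, "dy": -0.235, "fingers": 0.3}, {"dx": 0.207, "dy": -0.235, "fingers": 0.3}, {"dx": 0.207, "dy": -0.235, "fingers": 0.3}, {"dx": 0.207, "dy": -0.235, "fingers": 0.3}, {"dx": 0.207, "dy": -0.235, "fingers": 0.3}, {"dx": 0.207, "dy": -0.235, "fingers": 0.3}, {"dx": 0.207, "dy": -0.235, "fingers": 0.3}, {"dx": 0.207, "dy": -0.235, "fingers": 0.3}, {"dx": 0.207, "dy": -0.235, "fingers": 0.3}, {"dx": 0.207, "dy": -0.235, "fingers": 0.3}, {"dx": 0.207, "dy": -0.235, "fingers": 0.3}, {"dx": 0.207, "dy": -0.235, "fingers": 0.3}, {"dx": 0.207, "dy": -0.235, "fingers": 0.3}, {"dx": 0.207, "dy": -0.235, "fingers": 0.3}, {"dx": 0.207, "dy": -0.235, "fingers": 0.3}, {"fingers": 0.3}, {"fingers": 0.3}, {"fingers": 0.3}]' --squeeze 25

```text
invalid input
```

drive_tool --targets '[{"dx": 0, "dy": 0, "dz": 0, "yaw": 0.0725, "fingers": 0.3}, {"dx": 0, "dy": 0, "dz": 0, "yaw": 0.0725, "fingers": 0.3}]' --squeeze 25

```text
clock: 0.4
position: [0.141, -0.6088, 0.199]
tool_rot: [-3.141, -0.0, -0.005]
force: [0.1, -0.6, -1.1]
grip_width: 0.0605
finger_force: 0.0
```

All keys are required in every row, so I'll include them.

drive_tool --targets '[{"dx": 0.207, "dy": -0.235, "dz": 0, "yaw": 0, "fingers": 0.3}, {"dx": 0.207, "dy": -0.235, "dz": 0, "yaw": 0, "fingers": 0.3}, {"dx": 0.207, "dy": -0.235, "dz": 0, "yaw": 0, "fingers": 0.3}, {"dx": 0.207, "dy": -0.235, "dz": 0, "yaw": 0, "fingers": 0.3}, {"dx": 0.207, "dy": -0.235, "dz": 0, "yaw": 0, "fingers": 0.3}, {"dx": 0.207, "dy": -0.235, "dz": 0, "yaw": 0, "fingers": 0.3}, {"dx": 0.207, "dy": -0.235, "dz": 0, "yaw": 0, "fingers": 0.3}, {"dx": 0.207, "dy": -0.235, "dz": 0, "yaw": 0, "fingers": 0.3}, {"dx": 0.207, "dy": -0.235, "dz": 0, "yaw": 0, "fingers": 0.3}, {"dx": 0.207, "dy": -0.235, "dz": 0, "yaw": 0, "fingers": 0.3}, {"dx": 0.207, "dy": -0.235, "dz": 0, "yaw": 0, "fingers": 0.3}, {"dx": 0.207, "dy": -0.235, "dz": 0, "yaw": 0, "fingers": 0.3}, {"dx": 0.207, "dy": -0.235, "dz": 0, "yaw": 0, "fingers": 0.3}, {"dx": 0.207, "dy": -0.235, "dz": 0, "yaw": 0, "fingers": 0.3}, {"dx": 0.207, "dy": -0.235, "dz": 0, "yaw": 0, "fingers": 0.3}, {"dx": 0, "dy": 0, "dz": 0, "yaw": 0, "fingers": 0.3}, {"dx": 0, "dy": 0, "dz": 0, "yaw": 0, "fingers": 0.3}]'

```text
clock: 2.1
position: [0.4517, -0.256, 0.199]
tool_rot: [-3.142, 0.0, 0.001]
force: [0.3, -0.9, 0.1]
grip_width: 0.06
finger_force: 0.0
```

drive_tool --targets '[{"dx": 0, "dy": 0, "dz": 0.3, "yaw": 0, "fingers": 0.3}, {"dx": 0, "dy": 0, "dz": 0.3, "yaw": 0, "fingers": 0.3}, {"dx": 0, "dy": 0, "dz": 0.3, "yaw": 0, "fingers": 0.3}, {"dx": 0, "dy": 0, "dz": 0.3, "yaw": 0, "fingers": 0.3}, {"dx": 0, "dy": 0, "dz": 0.2, "yaw": 0, "fingers": 0.3}, {"dx": 0, "dy": 0, "dz": 0.2, "yaw": 0, "fingers": 0.3}, {"dx": 0, "dy": 0, "dz": 0.13, "yaw": 0, "fingers": 0.3}, {"dx": 0, "dy": 0, "dz": 0.1, "yaw": 0, "fingers": 0.3}, {"dx": 0, "dy": 0, "dz": 0, "yaw": 0, "fingers": 0.3}, {"dx": 0, "dy": 0, "dz": 0, "yaw": 0, "fingers": 0.8}, {"dx": 0, "dy": 0, "dz": 0, "yaw": 0, "fingers": 0.8}, {"dx": 0, "dy": 0, "dz": 0, "yaw": 0, "fingers": 0.8}, {"dx": 0, "dy": 0, "dz": 0, "yaw": 0, "fingers": 0.8}, {"dx": 0, "dy": 0, "dz": 0, "yaw": 0, "fingers": 0.8}, {"dx": 0, "dy": 0, "dz": 0, "yaw": 0, "fingers": 0.8}]'

```text
clock: 3.6
position: [0.4517, -0.2564, 0.0163]
tool_rot: [3.141, -0.0, -0.0]
force: [-0.1, -0.1, 0.1]
grip_width: 0.0172
finger_force: 0.0
```

The fingers closed to 17 mm with no force, so nothing is gripped. Looking.

```bash
python3 - <<'E'
from h import *
a=grab_frame("top")[170:300,280:410];b=grab_frame("scene")[160:290,70:200]
cv2.imwrite("pics/g1.png",np.hstack([cv2.resize(x,(400,400),interpolation=cv2.INTER_CUBIC) for x in(a,b)]))
E
```

```text
(no output)
```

View pics/g1.png

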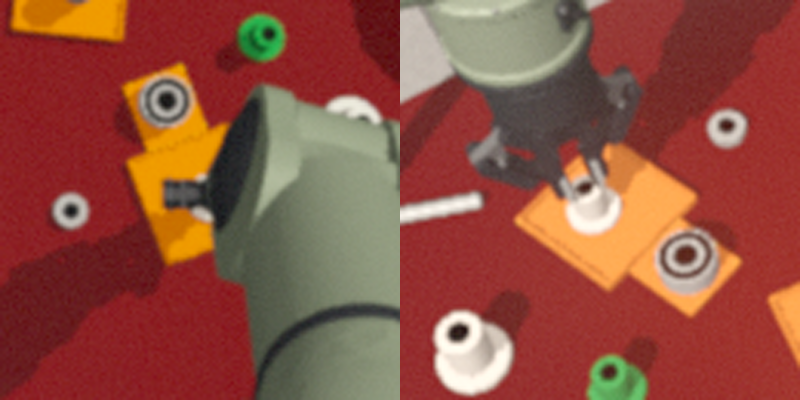

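```bash
python3 - <<'E'
from h import *
a=grab_frame("top")[205:260,315:370];b=grab_frame("scene")[195:250,105:160]
cv2.imwrite("pics/g2.png",np.hstack([cv2.resize(x,(400,400),interpolation=cv2.INTER_CUBIC) for x in(a,b)]))
from workcell import readout
print(readout.observe())
for n in("top","scene"):
    c=camera_info(n);Ti=np.linalg.inv(c["T"])
    for p in [(.4517,-.2564,.0163),(.4517,-.2478,.0163),(.4517,-.265,.0163),(.4517,-.2564,.042)]:
        q=Ti[:3,:3]@np.array(p)+Ti[:3,3]
        u=c["fx"]*q[0]/-q[2]+c["cx"];v=c["fy"]*-q[1]/-q[2]+c["cy"]
        o=(315,205) if n=="top" else (105,195)
        print(n,p,round((u-o[0])*400/55+(400 if n=="scene" else 0)),round((v-o[1])*400/55))
E
```

```text
{'clock': 3.8, 'qpos': array([ 0.47135904,  0.63689303, -0.09356007,  2.00328803,  0.11475583,
        0.50637335, -1.27514563]), 'qd': array([ 1.19861149e-05, -1.75536825e-03,  1.76056019e-03, -1.00242316e-04,
        8.55816902e-05,  4.48903214e-04,  1.04407193e-04]), 'joint_efforts': array([ 6.22273146e-04, -8.74809265e+01,  1.09565411e+00, -2.09266466e+01,
        9.89657419e-03,  2.43737100e-03,  1.35605032e-04]), 'position': array([ 0.45162052, -0.25632028,  0.01618951]), 'tool_rot': array([-3.14154258e+00,  5.85842077e-05,  4.93166496e-05]), 'force': array([-0.45619058,  0.00574709, -0.15663029]), 'moment': array([-0.02562996, -0.03812509, -0.01800121]), 'finger_force': 0.0, 'grip_width': 0.016970036495790528}
top (0.4517, -0.2564, 0.0163) 240 208
top (0.4517, -0.2478, 0.0163) 217 209
top (0.4517, -0.265, 0.0163) 262 208
top (0.4517, -0.2564, 0.042) 253 207
scene (0.4517, -0.2564, 0.0163) 601 231
scene (0.4517, -0.2478, 0.0163) 625 218
scene (0.4517, -0.265, 0.0163) 578 243
scene (0.4517, -0.2564, 0.042) 585 191
```

View pics/g2.png

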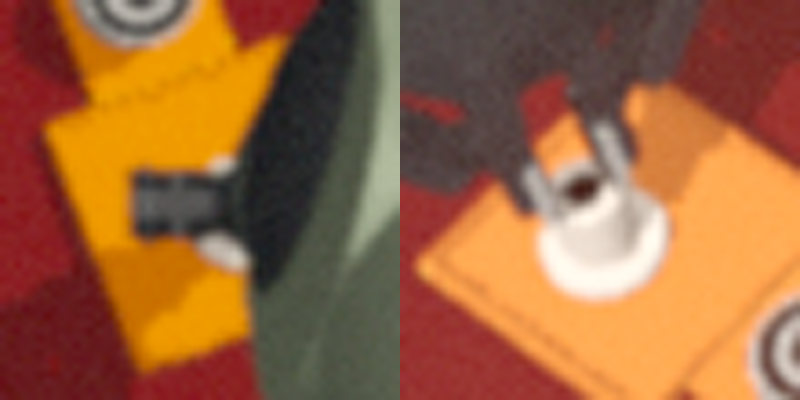

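Scene crop: the fingers straddle the bushing's bore at about (583,187). The visible finger ends (545,215) and (628,180) sit higher than the tips predicted from the TCP, (578,243) and (625,218). I'll test by commanding full closure in place.

drive_tool --targets '[{"dx": 0, "dy": 0, "dz": 0, "yaw": 0, "fingers": 1}, {"dx": 0, "dy": 0, "dz": 0, "yaw": 0, "fingers": 1}, {"dx": 0, "dy": 0, "dz": 0, "yaw": 0, "fingers": 1}, {"dx": 0, "dy": 0, "dz": 0, "yaw": 0, "fingers": 1}]'

```text
clock: 4.2
position: [0.4516, -0.2564, 0.0162]
tool_rot: [-3.142, 0.0, -0.0]
force: [-0.4, -0.5, 0.0]
grip_width: 0.0001
finger_force: 0.0
```

```bash
python3 - <<'E'
from h import *
b=grab_frame("scene")[185:260,90:190]
cv2.imwrite("pics/g3.png",cv2.resize(b,(800,600),interpolation=cv2.INTER_CUBIC))
c=camera_info("scene");Ti=np.linalg.inv(c["T"])
for z in(.0162,.03,.042,.055,.07):
    q=Ti[:3,:3]@np.array((.4517,-.2564,z))+Ti[:3,3]
    print(z,round((c["fx"]*q[0]/-q[2]+c["cx"]-90)*8),round((c["fy"]*q[1]/q[2]+c["cy"]-185)*8))
E
```

```text
0.0162 341 334
0.03 332 310
0.042 323 290
0.055 314 267
0.07 303 240
```

View pics/g3.png

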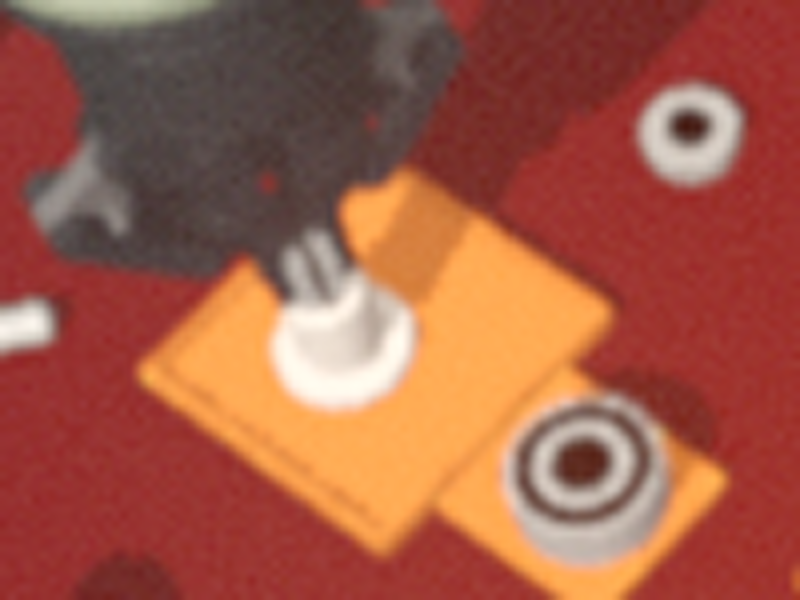

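The pads end at about (325,300), at the top of the sleeve, where a TCP height of 0.042 rather than 0.016 would project. I'll raise it so the tips are unobstructed and measure the offset.

drive_tool --targets '[{"dx": 0, "dy": 0, "dz": -0.2, "yaw": 0, "fingers": 1}, {"dx": 0, "dy": 0, "dz": -0.2, "yaw": 0, "fingers": 1}, {"dx": 0, "dy": 0, "dz": -0.2, "yaw": 0, "fingers": 1}, {"dx": 0, "dy": 0, "dz": -0.2, "yaw": 0, "fingers": 1}, {"dx": 0, "dy": 0, "dz": 0, "yaw": 0, "fingers": 1}, {"dx": 0, "dy": 0, "dz": 0, "yaw": 0, "fingers": 1}]'

```text
clock: 4.85
position: [0.4517, -0.2564, 0.0963]
tool_rot: [3.141, -0.001, -0.0]
force: [0.8, 0.8, -0.6]
grip_width: -0.0
finger_force: 0.0
```

```bash
python3 - <<'E'
from h import *
from workcell import readout
p=readout.observe()["position"];print(p)
b=grab_frame("scene")[165:240,80:180]
cv2.imwrite("pics/g4.png",cv2.resize(b,(800,600),interpolation=cv2.INTER_CUBIC))
c=camera_info("scene");Ti=np.linalg.inv(c["T"])
for dz in(0,.013,.026,.04):
    q=Ti[:3,:3]@(p+[0,0,dz])+Ti[:3,3]
    print(dz,round((c["fx"]*q[0]/-q[2]+c["cx"]-80)*8),round((c["fy"]*q[1]/q[2]+c["cy"]-165)*8))
E
```

```text
[ 0.45169097 -0.2564319   0.09626641]
0 362 352
0.013 352 327
0.026 342 302
0.04 330 274
```

View pics/g4.png

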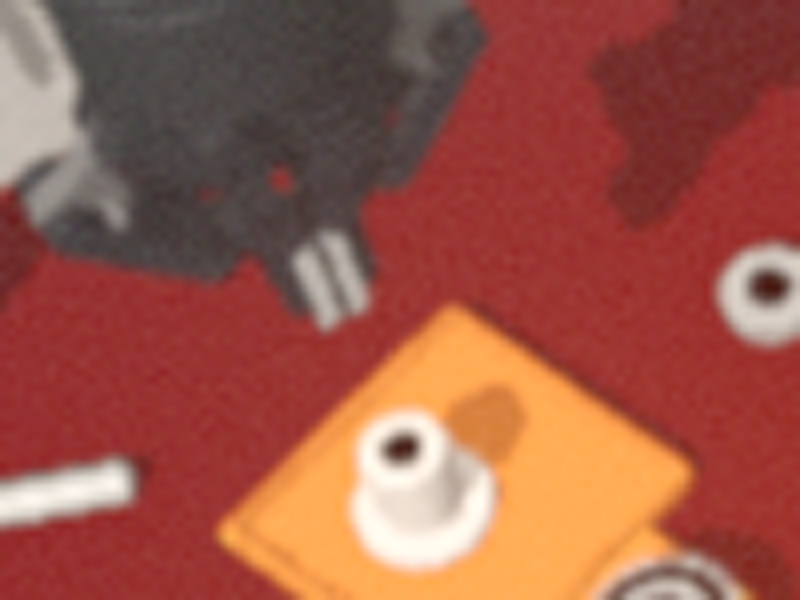

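Scene crop: the tip's front edge is at (345,318), so the tips stand about 25–30 mm above the reported TCP, with x and y consistent. I'll open up and grip about 12 mm lower.

drive_tool --targets '[{"dx": 0, "dy": 0, "dz": 0, "yaw": 0, "fingers": 0.3}, {"dx": 0, "dy": 0, "dz": 0, "yaw": 0, "fingers": 0.3}, {"dx": 0, "dy": 0, "dz": 0, "yaw": 0, "fingers": 0.3}, {"dx": 0, "dy": 0, "dz": 0, "yaw": 0, "fingers": 0.3}, {"dx": 0, "dy": 0, "dz": 0.2, "yaw": 0, "fingers": 0.3}, {"dx": 0, "dy": 0, "dz": 0.2, "yaw": 0, "fingers": 0.3}, {"dx": 0, "dy": 0, "dz": 0.2, "yaw": 0, "fingers": 0.3}, {"dx": 0, "dy": 0, "dz": 0.1, "yaw": 0, "fingers": 0.3}, {"dx": 0, "dy": 0, "dz": 0.1, "yaw": 0, "fingers": 0.3}, {"dx": 0, "dy": 0, "dz": 0.1, "yaw": 0, "fingers": 0.3}, {"dx": 0, "dy": 0, "dz": 0.03, "yaw": 0, "fingers": 0.3}, {"dx": 0, "dy": 0, "dz": 0, "yaw": 0, "fingers": 0.3}, {"dx": 0, "dy": 0, "dz": 0, "yaw": 0, "fingers": 1}, {"dx": 0, "dy": 0, "dz": 0, "yaw": 0, "fingers": 1}, {"dx": 0, "dy": 0, "dz": 0, "yaw": 0, "fingers": 1}, {"dx": 0, "dy": 0, "dz": 0, "yaw": 0, "fingers": 1}, {"dx": 0, "dy": 0, "dz": 0, "yaw": 0, "fingers": 1}, {"dx": 0, "dy": 0, "dz": 0, "yaw": 0, "fingers": 1}]'

```text
clock: 6.7
position: [0.4519, -0.2565, 0.0038]
tool_rot: [3.141, -0.001, -0.0]
force: [-1.4, 0.2, 6.2]
grip_width: 0.0239
finger_force: 24.2
```

Contact came at a width of 23.9 mm with a 6 N upward push, so it is probably nipping the sleeve's top edge. I'll open and go lower, watching the force.

drive_tool --targets '[{"dx": 0, "dy": 0, "dz": 0, "yaw": 0, "fingers": 0.3}, {"dx": 0, "dy": 0, "dz": 0, "yaw": 0, "fingers": 0.3}, {"dx": 0, "dy": 0, "dz": 0, "yaw": 0, "fingers": 0.3}, {"dx": 0, "dy": 0, "dz": 0.03, "yaw": 0, "fingers": 0.3}, {"dx": 0, "dy": 0, "dz": 0.03, "yaw": 0, "fingers": 0.3}, {"dx": 0, "dy": 0, "dz": 0, "yaw": 0, "fingers": 0.3}]'

```text
clock: 7.3
position: [0.4514, -0.2562, -0.0033]
tool_rot: [-3.141, 0.001, 0.0]
force: [0.3, -0.7, 1.5]
grip_width: 0.0596
finger_force: 0.0
```

```bash
python3 - <<'E'
from h import *
b=grab_frame("scene")[190:250,90:170]
cv2.imwrite("pics/g5.png",cv2.resize(b,(800,600),interpolation=cv2.INTER_CUBIC))
E
```

```text
(no output)
```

View pics/g5.png

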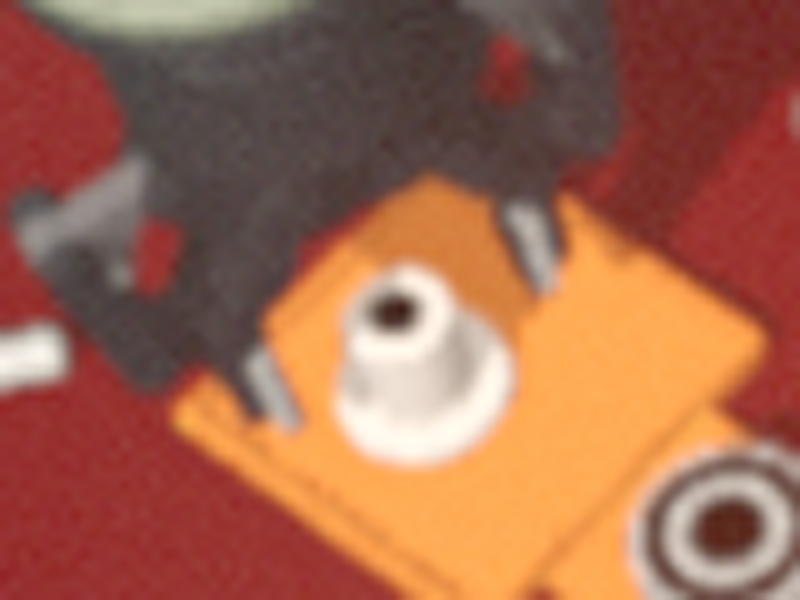

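The bushing still stands upright, centred between the fingers. The tips sit at about sleeve height, so the TCP offset is about +27 mm. Lowering 8 mm more and gripping.

drive_tool --targets '[{"dx": 0, "dy": 0, "dz": 0.04, "yaw": 0, "fingers": 0.3}, {"dx": 0, "dy": 0, "dz": 0.04, "yaw": 0, "fingers": 0.3}, {"dx": 0, "dy": 0, "dz": 0, "yaw": 0, "fingers": 1}, {"dx": 0, "dy": 0, "dz": 0, "yaw": 0, "fingers": 1}, {"dx": 0, "dy": 0, "dz": 0, "yaw": 0, "fingers": 1}, {"dx": 0, "dy": 0, "dz": 0, "yaw": 0, "fingers": 1}, {"dx": 0, "dy": 0, "dz": 0, "yaw": 0, "fingers": 1}, {"dx": 0, "dy": 0, "dz": 0, "yaw": 0, "fingers": 1}]'

```text
clock: 8.15
position: [0.4517, -0.2564, -0.0107]
tool_rot: [3.142, -0.0, -0.0]
force: [-0.0, 0.2, 1.1]
grip_width: 0.0252
finger_force: 24.6
```

drive_tool --targets '[{"dx": 0, "dy": 0, "dz": -0.1, "yaw": 0, "fingers": 1}, {"dx": 0, "dy": 0, "dz": -0.2, "yaw": 0, "fingers": 1}, {"dx": 0, "dy": 0, "dz": -0.3, "yaw": 0, "fingers": 1}, {"dx": 0, "dy": 0, "dz": -0.3, "yaw": 0, "fingers": 1}, {"dx": 0, "dy": 0, "dz": -0.3, "yaw": 0, "fingers": 1}, {"dx": 0, "dy": -0.2, "dz": 0, "yaw": 0, "fingers": 1}, {"dx": 0, "dy": -0.37, "dz": 0, "yaw": 0, "fingers": 1}, {"dx": 0, "dy": -0.37, "dz": 0, "yaw": 0, "fingers": 1}, {"dx": 0, "dy": -0.37, "dz": 0, "yaw": 0, "fingers": 1}, {"dx": 0, "dy": -0.37, "dz": 0, "yaw": 0, "fingers": 1}, {"dx": 0, "dy": -0.37, "dz": 0, "yaw": 0, "fingers": 1}, {"dx": 0, "dy": -0.37, "dz": 0, "yaw": 0, "fingers": 1}, {"dx": 0, "dy": -0.37, "dz": 0, "yaw": 0, "fingers": 1}, {"dx": 0, "dy": -0.37, "dz": 0, "yaw": 0, "fingers": 1}, {"dx": 0, "dy": -0.37, "dz": 0, "yaw": 0, "fingers": 1}, {"dx": 0, "dy": -0.37, "dz": 0, "yaw": 0, "fingers": 1}, {"dx": 0, "dy": -0.37, "dz": 0, "yaw": 0, "fingers": 1}, {"dx": -0.06, "dy": -0.37, "dz": 0, "yaw": 0, "fingers": 1}, {"dx": 0, "dy": -0.385, "dz": 0, "yaw": 0, "fingers": 1}, {"dx": 0, "dy": 0, "dz": 0, "yaw": 0, "fingers": 1}]'

```text
clock: 10.15
position: [0.4449, 0.2515, 0.11]
tool_rot: [-3.139, -0.001, 0.006]
force: [1.0, -1.0, 0.6]
grip_width: 0.0253
finger_force: 24.7
```

drive_tool --targets '[{"dx": 0, "dy": 0, "dz": 0, "yaw": 0, "fingers": 1}, {"dx": 0, "dy": 0, "dz": 0, "yaw": 0, "fingers": 1}, {"dx": 0, "dy": 0, "dz": 0.2, "yaw": 0, "fingers": 1}, {"dx": 0, "dy": 0, "dz": 0.2, "yaw": 0, "fingers": 1}, {"dx": 0, "dy": 0, "dz": 0.2, "yaw": 0, "fingers": 1}, {"dx": 0, "dy": 0, "dz": 0.2, "yaw": 0, "fingers": 1}, {"dx": 0, "dy": 0, "dz": 0.2, "yaw": 0, "fingers": 1}, {"dx": 0, "dy": 0, "dz": 0.1, "yaw": 0, "fingers": 1}, {"dx": 0, "dy": 0, "dz": 0.05, "yaw": 0, "fingers": 1}, {"dx": 0, "dy": 0, "dz": 0.03, "yaw": 0, "fingers": 1}, {"dx": 0, "dy": 0, "dz": 0, "yaw": 0, "fingers": 1}, {"dx": 0, "dy": 0, "dz": 0, "yaw": 0, "fingers": 1}]'

```text
clock: 11.35
position: [0.446, 0.2462, -0.0082]
tool_rot: [-3.141, -0.001, -0.0]
force: [0.6, 0.6, -0.3]
grip_width: 0.0249
finger_force: 24.7
```

drive_tool --targets '[{"dx": 0, "dy": 0, "dz": 0.02, "yaw": 0, "fingers": 1}, {"dx": 0, "dy": 0, "dz": 0, "yaw": 0, "fingers": 1}, {"dx": 0, "dy": 0, "dz": 0, "yaw": 0, "fingers": 0.3}, {"dx": 0, "dy": 0, "dz": 0, "yaw": 0, "fingers": 0.3}, {"dx": 0, "dy": 0, "dz": 0, "yaw": 0, "fingers": 0.3}, {"dx": 0, "dy": 0, "dz": -0.1, "yaw": 0, "fingers": 0.3}, {"dx": 0, "dy": 0, "dz": -0.2, "yaw": 0, "fingers": 0.3}, {"dx": 0, "dy": 0, "dz": -0.3, "yaw": 0, "fingers": 0.3}, {"dx": 0, "dy": 0, "dz": -0.3, "yaw": 0, "fingers": 0.3}, {"dx": 0, "dy": 0, "dz": -0.3, "yaw": 0, "fingers": 0.3}, {"dx": 0.04, "dy": 0.25, "dz": 0, "yaw": 0, "fingers": 0.2}, {"dx": 0.05, "dy": 0.35, "dz": 0, "yaw": 0, "fingers": 0.2}, {"dx": 0.05, "dy": 0.35, "dz": 0, "yaw": 0, "fingers": 0.2}, {"dx": 0.05, "dy": 0.35, "dz": 0, "yaw": 0, "fingers": 0.2}, {"dx": 0.05, "dy": 0.35, "dz": 0, "yaw": 0, "fingers": 0.2}, {"dx": 0.05, "dy": 0.35, "dz": 0, "yaw": 0, "fingers": 0.2}, {"dx": 0.04, "dy": 0.3, "dz": 0, "yaw": 0, "fingers": 0.2}, {"dx": 0.04, "dy": 0.25, "dz": 0, "yaw": 0, "fingers": 0.2}, {"dx": 0, "dy": 0, "dz": 0, "yaw": 0, "fingers": 0.2}, {"dx": 0, "dy": 0, "dz": 0, "yaw": 0, "fingers": 0.2}]'

```text
clock: 13.35
position: [0.4826, -0.0089, 0.1097]
tool_rot: [-3.141, -0.0, -0.001]
force: [-0.5, 0.6, -0.1]
grip_width: 0.0682
finger_force: 0.0
```

```bash
python3 - <<'E'
from h import *
b=grab_frame("scene")[95:215,190:350];a=grab_frame("top")[180:300,120:280]
cv2.imwrite("pics/p1.png",np.vstack([cv2.resize(x,(400,300),interpolation=cv2.INTER_CUBIC) for x in (a,b)]))
E
```

```text
(no output)
```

View pics/p1.png

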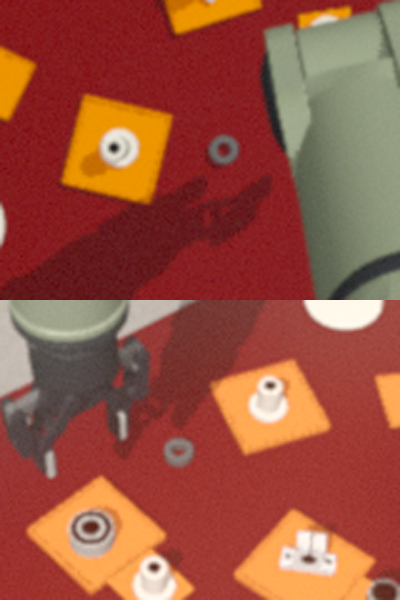

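The bushing stands upright in the middle of the spare dish: flange at (119,147) against a dish centre of (117,149) in the top half. Next, the bearing.

drive_tool --targets '[{"dx": 0, "dy": 0, "dz": 0.2, "yaw": 0, "fingers": 0.2}, {"dx": 0, "dy": 0, "dz": 0.3, "yaw": 0, "fingers": 0.2}, {"dx": 0, "dy": 0, "dz": 0.3, "yaw": 0, "fingers": 0.2}, {"dx": 0, "dy": 0, "dz": 0.2, "yaw": 0, "fingers": 0.2}, {"dx": 0, "dy": 0, "dz": 0.15, "yaw": 0, "fingers": 0.2}, {"dx": 0, "dy": 0, "dz": 0.1, "yaw": 0, "fingers": 0.2}, {"dx": 0, "dy": 0, "dz": 0.04, "yaw": 0, "fingers": 0.2}, {"dx": 0, "dy": 0, "dz": 0.03, "yaw": 0, "fingers": 0.2}, {"dx": 0, "dy": 0, "dz": 0, "yaw": 0, "fingers": 0.2}, {"dx": 0, "dy": 0, "dz": 0, "yaw": 0, "fingers": 0.2}]'

```text
clock: 14.45
position: [0.4829, -0.0088, -0.0223]
tool_rot: [-3.142, -0.001, -0.0]
force: [0.0, 0.3, -0.9]
grip_width: 0.0684
finger_force: 0.0
```

Free, no contact. I'll go 4 mm lower, then close.

drive_tool --targets '[{"dx": 0, "dy": 0, "dz": 0.02, "yaw": 0, "fingers": 0.2}, {"dx": 0, "dy": 0, "dz": 0.02, "yaw": 0, "fingers": 0.2}, {"dx": 0, "dy": 0, "dz": 0, "yaw": 0, "fingers": 0.2}, {"dx": 0, "dy": 0, "dz": 0, "yaw": 0, "fingers": 0.9}, {"dx": 0, "dy": 0, "dz": 0, "yaw": 0, "fingers": 0.9}, {"dx": 0, "dy": 0, "dz": 0, "yaw": 0, "fingers": 0.9}, {"dx": 0, "dy": 0, "dz": 0, "yaw": 0, "fingers": 0.9}, {"dx": 0, "dy": 0, "dz": 0, "yaw": 0, "fingers": 0.9}]' --squeeze 35

```text
clock: 15.25
position: [0.4827, -0.0088, -0.0266]
tool_rot: [-3.142, -0.0, 0.0]
force: [-1.7, -0.3, 5.5]
grip_width: 0.0458
finger_force: 34.9
```

drive_tool --targets '[{"dx": 0, "dy": 0, "dz": -0.05, "yaw": 0, "fingers": 0.9}, {"dx": 0, "dy": 0, "dz": -0.15, "yaw": 0, "fingers": 0.9}, {"dx": 0, "dy": 0, "dz": -0.3, "yaw": 0, "fingers": 0.9}, {"dx": 0, "dy": 0, "dz": -0.3, "yaw": 0, "fingers": 0.9}, {"dx": 0, "dy": 0, "dz": -0.3, "yaw": 0, "fingers": 0.9}, {"dx": 0, "dy": 0, "dz": -0.1, "yaw": 0, "fingers": 0.9}, {"dx": -0.03, "dy": 0.22, "dz": 0, "yaw": 0, "fingers": 0.9}, {"dx": -0.04, "dy": 0.32, "dz": 0, "yaw": 0, "fingers": 0.9}, {"dx": -0.04, "dy": 0.32, "dz": 0, "yaw": 0, "fingers": 0.9}, {"dx": -0.04, "dy": 0.32, "dz": 0, "yaw": 0, "fingers": 0.9}, {"dx": -0.04, "dy": 0.32, "dz": 0, "yaw": 0, "fingers": 0.9}, {"dx": -0.04, "dy": 0.32, "dz": 0, "yaw": 0, "fingers": 0.9}, {"dx": -0.03, "dy": 0.32, "dz": 0, "yaw": 0, "fingers": 0.9}, {"dx": -0.02, "dy": 0.25, "dz": 0, "yaw": 0, "fingers": 0.9}, {"dx": 0, "dy": 0, "dz": 0, "yaw": 0, "fingers": 0.9}, {"dx": 0, "dy": 0, "dz": 0, "yaw": 0, "fingers": 0.9}, {"dx": 0, "dy": 0, "dz": 0, "yaw": 0, "fingers": 0.9}]'

```text
clock: 16.95
position: [0.4546, -0.2468, 0.0929]
tool_rot: [-3.141, 0.001, 0.001]
force: [0.1, -0.4, -1.7]
grip_width: 0.0458
finger_force: 36.5
```

drive_tool --targets '[{"dx": 0, "dy": 0, "dz": 0.2, "yaw": 0, "fingers": 0.9}, {"dx": 0, "dy": 0, "dz": 0.25, "yaw": 0, "fingers": 0.9}, {"dx": 0, "dy": 0, "dz": 0.25, "yaw": 0, "fingers": 0.9}, {"dx": 0, "dy": 0, "dz": 0.2, "yaw": 0, "fingers": 0.9}, {"dx": 0, "dy": 0, "dz": 0.15, "yaw": 0, "fingers": 0.9}, {"dx": 0, "dy": 0, "dz": 0.08, "yaw": 0, "fingers": 0.9}, {"dx": 0, "dy": 0, "dz": 0.04, "yaw": 0, "fingers": 0.9}, {"dx": 0, "dy": 0, "dz": 0, "yaw": 0, "fingers": 0.9}, {"dx": 0, "dy": 0, "dz": 0.02, "yaw": 0, "fingers": 0.9}, {"dx": 0, "dy": 0, "dz": 0, "yaw": 0, "fingers": 0.9}]'

```text
clock: 17.95
position: [0.4549, -0.2479, -0.0254]
tool_rot: [3.141, -0.001, -0.0]
force: [-0.2, 1.1, -1.0]
grip_width: 0.0459
finger_force: 36.5
```

drive_tool --targets '[{"dx": 0, "dy": 0, "dz": 0.01, "yaw": 0, "fingers": 0.9}, {"dx": 0, "dy": 0, "dz": 0, "yaw": 0, "fingers": 0.9}, {"dx": 0, "dy": 0, "dz": 0, "yaw": 0, "fingers": 0.2}, {"dx": 0, "dy": 0, "dz": 0, "yaw": 0, "fingers": 0.2}, {"dx": 0, "dy": 0, "dz": 0, "yaw": 0, "fingers": 0.2}, {"dx": 0, "dy": 0, "dz": -0.1, "yaw": 0, "fingers": 0.2}, {"dx": 0, "dy": 0, "dz": -0.25, "yaw": 0, "fingers": 0.2}, {"dx": 0, "dy": 0, "dz": -0.3, "yaw": 0, "fingers": 0.2}, {"dx": 0, "dy": 0, "dz": -0.3, "yaw": 0, "fingers": 0.2}, {"dx": 0, "dy": 0, "dz": -0.3, "yaw": 0, "fingers": 0.2}, {"dx": 0, "dy": 0, "dz": -0.1, "yaw": 0, "fingers": 0.3}, {"dx": 0, "dy": -0.25, "dz": 0, "yaw": 0, "fingers": 0.3}, {"dx": 0, "dy": -0.35, "dz": 0, "yaw": 0, "fingers": 0.3}, {"dx": 0, "dy": -0.35, "dz": 0, "yaw": 0, "fingers": 0.3}, {"dx": 0, "dy": -0.35, "dz": 0, "yaw": 0, "fingers": 0.3}, {"dx": 0, "dy": -0.35, "dz": 0, "yaw": 0, "fingers": 0.3}, {"dx": 0, "dy": -0.35, "dz": 0, "yaw": 0, "fingers": 0.3}, {"dx": 0, "dy": -0.35, "dz": 0, "yaw": 0, "fingers": 0.3}, {"dx": 0, "dy": 0, "dz": 0, "yaw": 0, "fingers": 0.3}, {"dx": 0, "dy": 0, "dz": 0, "yaw": 0, "fingers": 0.3}]'

```text
clock: 19.95
position: [0.4545, -0.0125, 0.1083]
tool_rot: [3.141, 0.0, 0.002]
force: [-0.2, -0.6, -0.1]
grip_width: 0.0599
finger_force: 0.0
```

drive_tool --targets '[{"dx": -0.01, "dy": -0.24, "dz": 0, "yaw": 0, "fingers": 0.3}, {"dx": -0.02, "dy": -0.35, "dz": 0, "yaw": 0, "fingers": 0.3}, {"dx": -0.02, "dy": -0.35, "dz": 0, "yaw": 0, "fingers": 0.3}, {"dx": -0.02, "dy": -0.35, "dz": 0, "yaw": 0, "fingers": 0.3}, {"dx": -0.02, "dy": -0.35, "dz": 0, "yaw": 0, "fingers": 0.3}, {"dx": 0, "dy": -0.35, "dz": 0, "yaw": 0, "fingers": 0.3}, {"dx": 0, "dy": -0.35, "dz": 0, "yaw": 0, "fingers": 0.3}, {"dx": 0, "dy": -0.25, "dz": 0, "yaw": 0, "fingers": 0.3}, {"dx": 0, "dy": 0, "dz": 0, "yaw": 0, "fingers": 0.3}, {"dx": 0, "dy": 0, "dz": 0, "yaw": 0, "fingers": 0.3}, {"dx": 0, "dy": 0, "dz": 0.2, "yaw": 0, "fingers": 0.3}, {"dx": 0, "dy": 0, "dz": 0.3, "yaw": 0, "fingers": 0.3}, {"dx": 0, "dy": 0, "dz": 0.3, "yaw": 0, "fingers": 0.3}, {"dx": 0, "dy": 0, "dz": 0.2, "yaw": 0, "fingers": 0.3}, {"dx": 0, "dy": 0, "dz": 0.15, "yaw": 0, "fingers": 0.3}, {"dx": 0, "dy": 0, "dz": 0.05, "yaw": 0, "fingers": 0.3}, {"dx": 0, "dy": 0, "dz": 0, "yaw": 0, "fingers": 0.3}]'

```text
clock: 21.65
position: [0.4457, 0.2448, -0.012]
tool_rot: [3.141, 0.001, -0.002]
force: [-0.4, -0.2, 0.5]
grip_width: 0.0598
finger_force: 0.0
```

drive_tool --targets '[{"dx": 0, "dy": 0, "dz": 0, "yaw": 0, "fingers": 1}, {"dx": 0, "dy": 0, "dz": 0, "yaw": 0, "fingers": 1}, {"dx": 0, "dy": 0, "dz": 0, "yaw": 0, "fingers": 1}, {"dx": 0, "dy": 0, "dz": 0, "yaw": 0, "fingers": 1}, {"dx": 0, "dy": 0, "dz": 0, "yaw": 0, "fingers": 1}, {"dx": 0, "dy": 0, "dz": -0.1, "yaw": 0, "fingers": 1}, {"dx": 0, "dy": 0, "dz": -0.2, "yaw": 0, "fingers": 1}, {"dx": 0, "dy": 0, "dz": -0.3, "yaw": 0, "fingers": 1}, {"dx": 0, "dy": 0, "dz": -0.3, "yaw": 0, "fingers": 1}, {"dx": 0, "dy": 0, "dz": -0.3, "yaw": 0, "fingers": 1}, {"dx": 0.04, "dy": 0.22, "dz": 0, "yaw": 0, "fingers": 1}, {"dx": 0.05, "dy": 0.34, "dz": 0, "yaw": 0, "fingers": 1}, {"dx": 0.05, "dy": 0.34, "dz": 0, "yaw": 0, "fingers": 1}, {"dx": 0.05, "dy": 0.34, "dz": 0, "yaw": 0, "fingers": 1}, {"dx": 0.05, "dy": 0.34, "dz": 0, "yaw": 0, "fingers": 1}, {"dx": 0.05, "dy": 0.34, "dz": 0, "yaw": 0, "fingers": 1}, {"dx": 0.04, "dy": 0.32, "dz": 0, "yaw": 0, "fingers": 1}, {"dx": 0.02, "dy": 0.24, "dz": 0, "yaw": 0, "fingers": 1}, {"dx": 0, "dy": 0, "dz": 0, "yaw": 0, "fingers": 1}, {"dx": 0, "dy": 0, "dz": 0, "yaw": 0, "fingers": 1}]' --squeeze 25

```text
clock: 23.65
position: [0.4807, -0.0019, 0.1088]
tool_rot: [-3.141, -0.001, -0.001]
force: [0.7, 0.8, -0.4]
grip_width: 0.0255
finger_force: 24.8
```

drive_tool --targets '[{"dx": 0, "dy": 0, "dz": 0.2, "yaw": 0, "fingers": 1}, {"dx": 0, "dy": 0, "dz": 0.3, "yaw": 0, "fingers": 1}, {"dx": 0, "dy": 0, "dz": 0.3, "yaw": 0, "fingers": 1}, {"dx": 0, "dy": 0, "dz": 0.2, "yaw": 0, "fingers": 1}, {"dx": 0, "dy": 0, "dz": 0.1, "yaw": 0, "fingers": 1}, {"dx": 0, "dy": 0, "dz": 0.06, "yaw": 0, "fingers": 1}, {"dx": 0, "dy": 0, "dz": 0.03, "yaw": 0, "fingers": 1}, {"dx": 0, "dy": 0, "dz": 0.01, "yaw": 0, "fingers": 1}, {"dx": 0, "dy": 0, "dz": 0, "yaw": 0, "fingers": 1}, {"dx": 0, "dy": 0, "dz": 0, "yaw": 0, "fingers": 0.3}, {"dx": 0, "dy": 0, "dz": 0, "yaw": 0, "fingers": 0.3}, {"dx": 0, "dy": 0, "dz": 0, "yaw": 0, "fingers": 0.3}, {"dx": 0, "dy": 0, "dz": -0.1, "yaw": 0, "fingers": 0.3}, {"dx": 0, "dy": 0, "dz": -0.2, "yaw": 0, "fingers": 0.3}, {"dx": 0, "dy": 0, "dz": -0.3, "yaw": 0, "fingers": 0.3}, {"dx": 0, "dy": 0, "dz": -0.3, "yaw": 0, "fingers": 0.3}, {"dx": 0, "dy": 0, "dz": -0.3, "yaw": 0, "fingers": 0.3}, {"dx": 0, "dy": 0, "dz": 0, "yaw": 0, "fingers": 0.3}]'

```text
clock: 25.45
position: [0.4825, -0.0018, 0.1121]
tool_rot: [-3.141, -0.006, -0.0]
force: [-0.3, 0.2, -1.0]
grip_width: 0.06
finger_force: 0.0
```

drive_tool --targets '[{"dx": 0.2, "dy": 0.17, "dz": 0, "yaw": 0, "fingers": 0.3}, {"dx": 0.25, "dy": 0.22, "dz": 0, "yaw": 0, "fingers": 0.3}, {"dx": 0.25, "dy": 0.22, "dz": 0, "yaw": 0, "fingers": 0.3}, {"dx": 0.25, "dy": 0.22, "dz": 0, "yaw": 0, "fingers": 0.3}, {"dx": 0.25, "dy": 0.22, "dz": 0, "yaw": 0, "fingers": 0.3}, {"dx": 0.25, "dy": 0.2, "dz": 0, "yaw": 0, "fingers": 0.3}, {"dx": 0.2, "dy": 0.16, "dz": 0, "yaw": 0, "fingers": 0.3}, {"dx": 0, "dy": 0, "dz": 0, "yaw": 0, "fingers": 0.3}, {"dx": 0, "dy": 0, "dz": 0, "yaw": 0, "fingers": 0.3}, {"dx": 0, "dy": 0, "dz": 0, "yaw": 0, "fingers": 0.3}]'

```text
clock: 26.45
position: [0.645, -0.1421, 0.1082]
tool_rot: [-3.141, 0.001, 0.001]
force: [-0.3, 0.8, 0.3]
grip_width: 0.0602
finger_force: 0.0
```

drive_tool --targets '[{"dx": 0, "dy": 0, "dz": 0.2, "yaw": 0, "fingers": 0.3}, {"dx": 0, "dy": 0, "dz": 0.3, "yaw": 0, "fingers": 0.3}, {"dx": 0, "dy": 0, "dz": 0.3, "yaw": 0, "fingers": 0.3}, {"dx": 0, "dy": 0, "dz": 0.2, "yaw": 0, "fingers": 0.3}, {"dx": 0, "dy": 0, "dz": 0.15, "yaw": 0, "fingers": 0.3}, {"dx": 0, "dy": 0, "dz": 0.07, "yaw": 0, "fingers": 0.3}, {"dx": 0, "dy": 0, "dz": 0.01, "yaw": 0, "fingers": 0.3}, {"dx": 0, "dy": 0, "dz": 0, "yaw": 0, "fingers": 0.3}, {"dx": 0, "dy": 0, "dz": 0, "yaw": 0, "fingers": 1}, {"dx": 0, "dy": 0, "dz": 0, "yaw": 0, "fingers": 1}, {"dx": 0, "dy": 0, "dz": 0, "yaw": 0, "fingers": 1}, {"dx": 0, "dy": 0, "dz": 0, "yaw": 0, "fingers": 1}, {"dx": 0, "dy": 0, "dz": 0, "yaw": 0, "fingers": 1}]' --squeeze 35

```text
clock: 27.75
position: [0.6461, -0.1429, -0.0138]
tool_rot: [3.141, -0.001, -0.0]
force: [-1.8, 1.0, 6.5]
grip_width: 0.0311
finger_force: 34.2
```

drive_tool --targets '[{"dx": 0, "dy": 0, "dz": -0.05, "yaw": 0, "fingers": 1}, {"dx": 0, "dy": 0, "dz": -0.15, "yaw": 0, "fingers": 1}, {"dx": 0, "dy": 0, "dz": -0.3, "yaw": 0, "fingers": 1}, {"dx": 0, "dy": 0, "dz": -0.3, "yaw": 0, "fingers": 1}, {"dx": 0, "dy": 0, "dz": -0.3, "yaw": 0, "fingers": 1}, {"dx": 0, "dy": 0, "dz": -0.1, "yaw": 0, "fingers": 1}, {"dx": -0.1, "dy": -0.2, "dz": 0, "yaw": 0, "fingers": 1}, {"dx": -0.155, "dy": -0.3, "dz": 0, "yaw": 0, "fingers": 1}, {"dx": -0.155, "dy": -0.3, "dz": 0, "yaw": 0, "fingers": 1}, {"dx": -0.155, "dy": -0.3, "dz": 0, "yaw": 0, "fingers": 1}, {"dx": -0.155, "dy": -0.3, "dz": 0, "yaw": 0, "fingers": 1}, {"dx": -0.155, "dy": -0.3, "dz": 0, "yaw": 0, "fingers": 1}, {"dx": -0.155, "dy": -0.3, "dz": 0, "yaw": 0, "fingers": 1}, {"dx": -0.155, "dy": -0.3, "dz": 0, "yaw": 0, "fingers": 1}, {"dx": -0.155, "dy": -0.3, "dz": 0, "yaw": 0, "fingers": 1}, {"dx": -0.155, "dy": -0.3, "dz": 0, "yaw": 0, "fingers": 1}, {"dx": -0.155, "dy": -0.3, "dz": 0, "yaw": 0, "fingers": 1}, {"dx": -0.155, "dy": -0.3, "dz": 0, "yaw": 0, "fingers": 1}, {"dx": -0.1, "dy": -0.2, "dz": 0, "yaw": 0, "fingers": 1}, {"dx": -0.1, "dy": -0.19, "dz": 0, "yaw": 0, "fingers": 1}]'

```text
clock: 29.75
position: [0.4444, 0.2473, 0.1056]
tool_rot: [-3.141, -0.0, 0.001]
force: [0.2, -0.3, -0.1]
grip_width: 0.031
finger_force: 34.9
```

drive_tool --targets '[{"dx": 0, "dy": 0, "dz": 0, "yaw": 0, "fingers": 1}, {"dx": 0, "dy": 0, "dz": 0, "yaw": 0, "fingers": 1}, {"dx": 0, "dy": 0, "dz": 0, "yaw": 0, "fingers": 1}]'

```text
clock: 30.05
position: [0.4455, 0.2453, 0.1053]
tool_rot: [3.141, -0.0, -0.001]
force: [0.2, 0.2, -1.7]
grip_width: 0.0311
finger_force: 34.9
```

drive_tool --targets '[{"dx": 0, "dy": 0, "dz": 0.2, "yaw": 0, "fingers": 1}, {"dx": 0, "dy": 0, "dz": 0.3, "yaw": 0, "fingers": 1}, {"dx": 0, "dy": 0, "dz": 0.3, "yaw": 0, "fingers": 1}, {"dx": 0, "dy": 0, "dz": 0.2, "yaw": 0, "fingers": 1}, {"dx": 0, "dy": 0, "dz": 0.1, "yaw": 0, "fingers": 1}, {"dx": 0, "dy": 0, "dz": 0.05, "yaw": 0, "fingers": 1}, {"dx": 0, "dy": 0, "dz": 0.03, "yaw": 0, "fingers": 1}, {"dx": 0, "dy": 0, "dz": 0.01, "yaw": 0, "fingers": 1}, {"dx": 0, "dy": 0, "dz": 0, "yaw": 0, "fingers": 1}, {"dx": 0, "dy": 0, "dz": 0, "yaw": 0, "fingers": 0.3}, {"dx": 0, "dy": 0, "dz": 0, "yaw": 0, "fingers": 0.3}, {"dx": 0, "dy": 0, "dz": 0, "yaw": 0, "fingers": 0.3}, {"dx": 0, "dy": 0, "dz": -0.1, "yaw": 0, "fingers": 0.3}, {"dx": 0, "dy": 0, "dz": -0.2, "yaw": 0, "fingers": 0.3}, {"dx": 0, "dy": 0, "dz": -0.3, "yaw": 0, "fingers": 0.3}, {"dx": 0, "dy": 0, "dz": -0.3, "yaw": 0, "fingers": 0.3}, {"dx": 0, "dy": 0, "dz": -0.3, "yaw": 0, "fingers": 0.3}, {"dx": 0, "dy": 0, "dz": 0, "yaw": 0, "fingers": 0.3}, {"dx": 0, "dy": 0, "dz": 0, "yaw": 0, "fingers": 0.3}]'

```text
clock: 31.95
position: [0.4455, 0.2462, 0.1072]
tool_rot: [-3.141, -0.002, -0.0]
force: [0.2, -0.4, -0.7]
grip_width: 0.0596
finger_force: 0.0
```

drive_tool --targets '[{"dx": 0.22, "dy": 0.11, "dz": 0, "yaw": 0, "fingers": 0.35}, {"dx": 0.3, "dy": 0.15, "dz": 0, "yaw": 0, "fingers": 0.35}, {"dx": 0.3, "dy": 0.15, "dz": 0, "yaw": 0, "fingers": 0.35}, {"dx": 0.3, "dy": 0.15, "dz": 0, "yaw": 0, "fingers": 0.35}, {"dx": 0.3, "dy": 0.15, "dz": 0, "yaw": 0, "fingers": 0.35}, {"dx": 0.25, "dy": 0.13, "dz": 0, "yaw": 0, "fingers": 0.35}, {"dx": 0.2, "dy": 0.1, "dz": 0, "yaw": 0, "fingers": 0.35}, {"dx": 0, "dy": 0, "dz": 0, "yaw": -0.085, "fingers": 0.35}, {"dx": 0, "dy": 0, "dz": 0, "yaw": -0.085, "fingers": 0.35}, {"dx": 0, "dy": 0, "dz": 0, "yaw": -0.085, "fingers": 0.35}, {"dx": 0, "dy": 0, "dz": 0, "yaw": -0.085, "fingers": 0.35}, {"dx": 0, "dy": 0, "dz": 0, "yaw": -0.085, "fingers": 0.35}, {"dx": 0, "dy": 0, "dz": 0, "yaw": -0.085, "fingers": 0.35}, {"dx": 0, "dy": 0, "dz": 0, "yaw": 0, "fingers": 0.35}, {"dx": 0, "dy": 0, "dz": 0, "yaw": 0, "fingers": 0.35}, {"dx": 0, "dy": 0, "dz": 0, "yaw": 0, "fingers": 0.35}]'

```text
clock: 33.55
position: [0.6319, 0.1521, 0.1058]
tool_rot: [-3.141, 0.001, 0.798]
force: [0.3, -0.1, -0.2]
grip_width: 0.0556
finger_force: 0.0
```

```bash
python3 - <<'E'
from h import *
b=grab_frame("scene")[110:260,180:380];a=grab_frame("top")[130:280,120:320]
cv2.imwrite("pics/p2.png",np.vstack([cv2.resize(x,(400,300),interpolation=cv2.INTER_CUBIC) for x in (a,b)]))
E
```

```text
(no output)
```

View pics/p2.png

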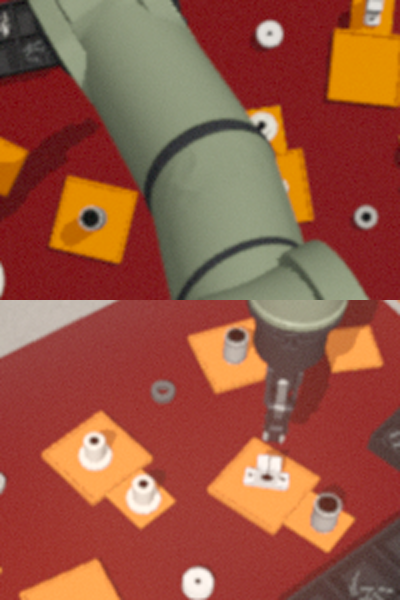

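Picture: the bushing stands upright in its own dish at (94,455) in the lower half. The linear is parked at (236,345), and the fingers are aligned over the support at (268,470). Gripping the support.

drive_tool --targets '[{"dx": 0, "dy": 0, "dz": 0.2, "yaw": 0, "fingers": 0.35}, {"dx": 0, "dy": 0, "dz": 0.3, "yaw": 0, "fingers": 0.35}, {"dx": 0, "dy": 0, "dz": 0.3, "yaw": 0, "fingers": 0.35}, {"dx": 0, "dy": 0, "dz": 0.2, "yaw": 0, "fingers": 0.35}, {"dx": 0, "dy": 0, "dz": 0.1, "yaw": 0, "fingers": 0.35}, {"dx": 0, "dy": 0, "dz": 0.08, "yaw": 0, "fingers": 0.35}, {"dx": 0, "dy": 0, "dz": 0, "yaw": 0, "fingers": 0.35}, {"dx": 0, "dy": 0, "dz": 0, "yaw": 0, "fingers": 1}, {"dx": 0, "dy": 0, "dz": 0, "yaw": 0, "fingers": 1}, {"dx": 0, "dy": 0, "dz": 0, "yaw": 0, "fingers": 1}, {"dx": 0, "dy": 0, "dz": 0, "yaw": 0, "fingers": 1}, {"dx": 0, "dy": 0, "dz": 0, "yaw": 0, "fingers": 1}, {"dx": 0, "dy": 0, "dz": 0, "yaw": 0, "fingers": 1}]'

```text
clock: 34.95
position: [0.6327, 0.1523, -0.0108]
tool_rot: [3.141, -0.001, 0.801]
force: [-1.2, -0.0, 7.6]
grip_width: 0.0194
finger_force: 35.5
```

drive_tool --targets '[{"dx": 0, "dy": 0, "dz": -0.05, "yaw": 0, "fingers": 1}, {"dx": 0, "dy": 0, "dz": -0.15, "yaw": 0, "fingers": 1}, {"dx": 0, "dy": 0, "dz": -0.3, "yaw": 0, "fingers": 1}, {"dx": 0, "dy": 0, "dz": -0.3, "yaw": 0, "fingers": 1}, {"dx": 0, "dy": 0, "dz": -0.3, "yaw": 0, "fingers": 1}, {"dx": 0, "dy": 0, "dz": -0.1, "yaw": 0, "fingers": 1}, {"dx": -0.153, "dy": 0.165, "dz": 0, "yaw": 0, "fingers": 1}, {"dx": -0.2, "dy": 0.225, "dz": 0, "yaw": 0, "fingers": 1}, {"dx": -0.2, "dy": 0.225, "dz": 0, "yaw": 0, "fingers": 1}, {"dx": -0.2, "dy": 0.225, "dz": 0, "yaw": 0, "fingers": 1}, {"dx": -0.2, "dy": 0.225, "dz": 0, "yaw": 0, "fingers": 1}, {"dx": -0.2, "dy": 0.225, "dz": 0, "yaw": 0, "fingers": 1}, {"dx": -0.2, "dy": 0.225, "dz": 0, "yaw": 0, "fingers": 1}, {"dx": -0.2, "dy": 0.225, "dz": 0, "yaw": 0, "fingers": 1}, {"dx": -0.2, "dy": 0.225, "dz": 0, "yaw": 0, "fingers": 1}, {"dx": -0.2, "dy": 0.2, "dz": 0, "yaw": 0, "fingers": 1}, {"dx": 0, "dy": 0, "dz": 0, "yaw": 0, "fingers": 1}, {"dx": 0, "dy": 0, "dz": 0, "yaw": 0, "fingers": 1}, {"dx": 0, "dy": 0, "dz": 0, "yaw": 0, "fingers": 1}]'

```text
clock: 36.85
position: [0.6517, -0.1376, 0.1084]
tool_rot: [-3.141, -0.0, 0.802]
force: [-0.3, 0.6, -1.0]
grip_width: 0.0193
finger_force: 34.4
```

drive_tool --targets '[{"dx": 0, "dy": 0, "dz": 0.2, "yaw": 0, "fingers": 1}, {"dx": 0, "dy": 0, "dz": 0.3, "yaw": 0, "fingers": 1}, {"dx": 0, "dy": 0, "dz": 0.3, "yaw": 0, "fingers": 1}, {"dx": 0, "dy": 0, "dz": 0.2, "yaw": 0, "fingers": 1}, {"dx": 0, "dy": 0, "dz": 0.1, "yaw": 0, "fingers": 1}, {"dx": 0, "dy": 0, "dz": 0.05, "yaw": 0, "fingers": 1}, {"dx": 0, "dy": 0, "dz": 0.03, "yaw": 0, "fingers": 1}, {"dx": 0, "dy": 0, "dz": 0.01, "yaw": 0, "fingers": 1}, {"dx": 0, "dy": 0, "dz": 0, "yaw": 0, "fingers": 1}, {"dx": 0, "dy": 0, "dz": 0, "yaw": 0, "fingers": 0.35}, {"dx": 0, "dy": 0, "dz": 0, "yaw": 0, "fingers": 0.35}, {"dx": 0, "dy": 0, "dz": 0, "yaw": 0, "fingers": 0.35}, {"dx": 0, "dy": 0, "dz": -0.1, "yaw": 0, "fingers": 0.35}, {"dx": 0, "dy": 0, "dz": -0.2, "yaw": 0, "fingers": 0.35}, {"dx": 0, "dy": 0, "dz": -0.3, "yaw": 0, "fingers": 0.35}, {"dx": 0, "dy": 0, "dz": -0.3, "yaw": 0, "fingers": 0.35}, {"dx": 0, "dy": 0, "dz": -0.3, "yaw": 0, "fingers": 0.35}, {"dx": 0, "dy": 0, "dz": 0, "yaw": 0, "fingers": 0.3}, {"dx": 0, "dy": 0, "dz": 0, "yaw": 0, "fingers": 0.3}]'

```text
clock: 38.75
position: [0.652, -0.1389, 0.1104]
tool_rot: [3.14, -0.001, 0.801]
force: [-0.5, 0.5, 0.4]
grip_width: 0.0602
finger_force: 0.0
```

drive_tool --targets '[{"dx": 0, "dy": 0, "dz": 0, "yaw": 0.085, "fingers": 0.3}, {"dx": 0, "dy": 0, "dz": 0, "yaw": 0.085, "fingers": 0.3}, {"dx": 0, "dy": 0, "dz": 0, "yaw": 0.085, "fingers": 0.3}, {"dx": 0, "dy": 0, "dz": 0, "yaw": 0.085, "fingers": 0.3}, {"dx": 0, "dy": 0, "dz": 0, "yaw": 0.085, "fingers": 0.3}, {"dx": 0, "dy": 0, "dz": 0, "yaw": 0.085, "fingers": 0.3}, {"dx": 0, "dy": 0, "dz": 0, "yaw": 0, "fingers": 0.3}, {"dx": 0, "dy": 0, "dz": 0, "yaw": 0, "fingers": 0.3}]'

```text
clock: 39.55
position: [0.6514, -0.1385, 0.1087]
tool_rot: [-3.142, 0.001, 0.004]
force: [-0.8, 0.3, 0.5]
grip_width: 0.06
finger_force: 0.0
```

drive_tool --targets '[{"dx": -0.1, "dy": -0.2, "dz": 0, "yaw": 0, "fingers": 0.3}, {"dx": -0.16, "dy": -0.3, "dz": 0, "yaw": 0, "fingers": 0.3}, {"dx": -0.16, "dy": -0.3, "dz": 0, "yaw": 0, "fingers": 0.3}, {"dx": -0.16, "dy": -0.3, "dz": 0, "yaw": 0, "fingers": 0.3}, {"dx": -0.16, "dy": -0.3, "dz": 0, "yaw": 0, "fingers": 0.3}, {"dx": -0.16, "dy": -0.3, "dz": 0, "yaw": 0, "fingers": 0.3}, {"dx": -0.16, "dy": -0.3, "dz": 0, "yaw": 0, "fingers": 0.3}, {"dx": -0.16, "dy": -0.3, "dz": 0, "yaw": 0, "fingers": 0.3}, {"dx": -0.16, "dy": -0.3, "dz": 0, "yaw": 0, "fingers": 0.3}, {"dx": -0.16, "dy": -0.3, "dz": 0, "yaw": 0, "fingers": 0.3}, {"dx": -0.16, "dy": -0.3, "dz": 0, "yaw": 0, "fingers": 0.3}, {"dx": -0.16, "dy": -0.3, "dz": 0, "yaw": 0, "fingers": 0.3}, {"dx": -0.11, "dy": -0.2, "dz": 0, "yaw": 0, "fingers": 0.3}, {"dx": -0.1, "dy": -0.145, "dz": 0, "yaw": 0, "fingers": 0.3}, {"dx": 0, "dy": 0, "dz": 0, "yaw": 0, "fingers": 0.3}, {"dx": 0, "dy": 0, "dz": 0, "yaw": 0, "fingers": 0.3}, {"dx": 0, "dy": 0, "dz": 0, "yaw": 0, "fingers": 0.3}]'

```text
clock: 41.25
position: [0.4452, 0.2448, 0.1091]
tool_rot: [3.141, -0.0, 0.0]
force: [0.1, -0.2, 0.0]
grip_width: 0.0597
finger_force: 0.0
```

drive_tool --targets '[{"dx": 0, "dy": 0, "dz": 0.2, "yaw": 0, "fingers": 0.3}, {"dx": 0, "dy": 0, "dz": 0.3, "yaw": 0, "fingers": 0.3}, {"dx": 0, "dy": 0, "dz": 0.3, "yaw": 0, "fingers": 0.3}, {"dx": 0, "dy": 0, "dz": 0.2, "yaw": 0, "fingers": 0.3}, {"dx": 0, "dy": 0, "dz": 0.15, "yaw": 0, "fingers": 0.3}, {"dx": 0, "dy": 0, "dz": 0.08, "yaw": 0, "fingers": 0.3}, {"dx": 0, "dy": 0, "dz": 0, "yaw": 0, "fingers": 0.3}, {"dx": 0, "dy": 0, "dz": 0, "yaw": 0, "fingers": 1}, {"dx": 0, "dy": 0, "dz": 0, "yaw": 0, "fingers": 1}, {"dx": 0, "dy": 0, "dz": 0, "yaw": 0, "fingers": 1}, {"dx": 0, "dy": 0, "dz": 0, "yaw": 0, "fingers": 1}, {"dx": 0, "dy": 0, "dz": 0, "yaw": 0, "fingers": 1}]'

```text
clock: 42.45
position: [0.4452, 0.2458, -0.0129]
tool_rot: [-3.141, -0.001, -0.0]
force: [-0.6, -2.0, 6.2]
grip_width: 0.0314
finger_force: 34.2
```

drive_tool --targets '[{"dx": 0, "dy": 0, "dz": -0.05, "yaw": 0, "fingers": 1}, {"dx": 0, "dy": 0, "dz": -0.15, "yaw": 0, "fingers": 1}, {"dx": 0, "dy": 0, "dz": -0.3, "yaw": 0, "fingers": 1}, {"dx": 0, "dy": 0, "dz": -0.3, "yaw": 0, "fingers": 1}, {"dx": 0, "dy": 0, "dz": -0.3, "yaw": 0, "fingers": 1}, {"dx": 0, "dy": 0, "dz": -0.1, "yaw": 0, "fingers": 1}, {"dx": 0.2, "dy": 0.1, "dz": 0, "yaw": 0, "fingers": 1}, {"dx": 0.3, "dy": 0.16, "dz": 0, "yaw": 0, "fingers": 1}, {"dx": 0.3, "dy": 0.16, "dz": 0, "yaw": 0, "fingers": 1}, {"dx": 0.3, "dy": 0.16, "dz": 0, "yaw": 0, "fingers": 1}, {"dx": 0.3, "dy": 0.16, "dz": 0, "yaw": 0, "fingers": 1}, {"dx": 0.29, "dy": 0.15, "dz": 0, "yaw": 0, "fingers": 1}, {"dx": 0.2, "dy": 0.1, "dz": 0, "yaw": 0, "fingers": 1}, {"dx": 0, "dy": 0, "dz": 0, "yaw": 0, "fingers": 1}, {"dx": 0, "dy": 0, "dz": 0, "yaw": 0, "fingers": 1}, {"dx": 0, "dy": 0, "dz": 0, "yaw": 0, "fingers": 1}]'

```text
clock: 44.05
position: [0.6329, 0.1474, 0.1061]
tool_rot: [-3.141, 0.001, 0.001]
force: [-1.1, 0.6, -1.2]
grip_width: 0.0307
finger_force: 34.9
```

drive_tool --targets '[{"dx": 0, "dy": 0, "dz": 0.2, "yaw": 0, "fingers": 1}, {"dx": 0, "dy": 0, "dz": 0.3, "yaw": 0, "fingers": 1}, {"dx": 0, "dy": 0, "dz": 0.3, "yaw": 0, "fingers": 1}, {"dx": 0, "dy": 0, "dz": 0.2, "yaw": 0, "fingers": 1}, {"dx": 0, "dy": 0, "dz": 0.1, "yaw": 0, "fingers": 1}, {"dx": 0, "dy": 0, "dz": 0.05, "yaw": 0, "fingers": 1}, {"dx": 0, "dy": 0, "dz": 0.03, "yaw": 0, "fingers": 1}, {"dx": 0, "dy": 0, "dz": 0, "yaw": 0, "fingers": 1}, {"dx": 0, "dy": 0, "dz": 0, "yaw": 0, "fingers": 1}]'

```text
clock: 44.95
position: [0.6342, 0.1469, -0.0109]
tool_rot: [-3.141, -0.001, -0.0]
force: [0.5, -0.0, -2.1]
grip_width: 0.0307
finger_force: 34.9
```

drive_tool --targets '[{"dx": 0, "dy": 0, "dz": 0.015, "yaw": 0, "fingers": 1}, {"dx": 0, "dy": 0, "dz": 0, "yaw": 0, "fingers": 1}, {"dx": 0, "dy": 0, "dz": 0, "yaw": 0, "fingers": 0.3}, {"dx": 0, "dy": 0, "dz": 0, "yaw": 0, "fingers": 0.3}, {"dx": 0, "dy": 0, "dz": 0, "yaw": 0, "fingers": 0.3}, {"dx": 0, "dy": 0, "dz": -0.1, "yaw": 0, "fingers": 0.3}, {"dx": 0, "dy": 0, "dz": -0.2, "yaw": 0, "fingers": 0.3}, {"dx": 0, "dy": 0, "dz": -0.3, "yaw": 0, "fingers": 0.3}, {"dx": 0, "dy": 0, "dz": -0.3, "yaw": 0, "fingers": 0.3}, {"dx": 0, "dy": 0, "dz": -0.3, "yaw": 0, "fingers": 0.3}, {"dx": 0, "dy": 0, "dz": -0.3, "yaw": 0, "fingers": 0.3}, {"dx": 0, "dy": 0, "dz": 0, "yaw": 0, "fingers": 0.3}]'

```text
clock: 46.15
position: [0.6357, 0.1473, 0.1417]
tool_rot: [-3.14, -0.006, -0.0]
force: [0.8, 0.1, -0.3]
grip_width: 0.0601
finger_force: 0.0
```

drive_tool --targets '[{"dx": -0.12, "dy": 0.25, "dz": 0, "yaw": 0, "fingers": 0.3}, {"dx": -0.16, "dy": 0.35, "dz": 0, "yaw": 0, "fingers": 0.3}, {"dx": -0.16, "dy": 0.35, "dz": 0, "yaw": 0, "fingers": 0.3}, {"dx": -0.16, "dy": 0.35, "dz": 0, "yaw": 0, "fingers": 0.3}, {"dx": -0.16, "dy": 0.35, "dz": 0, "yaw": 0, "fingers": 0.3}, {"dx": -0.16, "dy": 0.35, "dz": 0, "yaw": 0, "fingers": 0.3}, {"dx": -0.16, "dy": 0.35, "dz": 0, "yaw": 0, "fingers": 0.3}, {"dx": -0.16, "dy": 0.35, "dz": 0, "yaw": 0, "fingers": 0.3}, {"dx": -0.16, "dy": 0.35, "dz": 0, "yaw": 0, "fingers": 0.3}, {"dx": -0.16, "dy": 0.35, "dz": 0, "yaw": 0, "fingers": 0.3}, {"dx": -0.16, "dy": 0.35, "dz": 0, "yaw": 0, "fingers": 0.3}, {"dx": -0.16, "dy": 0.35, "dz": 0, "yaw": 0, "fingers": 0.3}, {"dx": -0.16, "dy": 0.35, "dz": 0, "yaw": 0, "fingers": 0.3}, {"dx": -0.16, "dy": 0.35, "dz": 0, "yaw": 0, "fingers": 0.3}, {"dx": -0.16, "dy": 0.35, "dz": 0, "yaw": 0, "fingers": 0.3}, {"dx": -0.16, "dy": 0.35, "dz": 0, "yaw": 0, "fingers": 0.3}, {"dx": -0.16, "dy": 0.35, "dz": 0, "yaw": 0, "fingers": 0.3}, {"dx": -0.12, "dy": 0.25, "dz": 0, "yaw": 0, "fingers": 0.3}, {"dx": 0, "dy": 0, "dz": 0, "yaw": 0, "fingers": 0.3}, {"dx": 0, "dy": 0, "dz": 0, "yaw": 0, "fingers": 0.3}]'

```text
clock: 48.15
position: [0.3534, -0.4632, 0.1367]
tool_rot: [-3.141, -0.0, -0.001]
force: [0.0, 0.4, 0.0]
grip_width: 0.0592
finger_force: 0.0
```

```bash
python3 - <<'E'
from h import *
crop("top",grab_frame("top"),172,115,200,145,"fin_top")
crop("scene",grab_frame("scene"),90,115,260,195,"fin_scene",3)
E
```

```text
(no output)
```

View pics/fin_top.png

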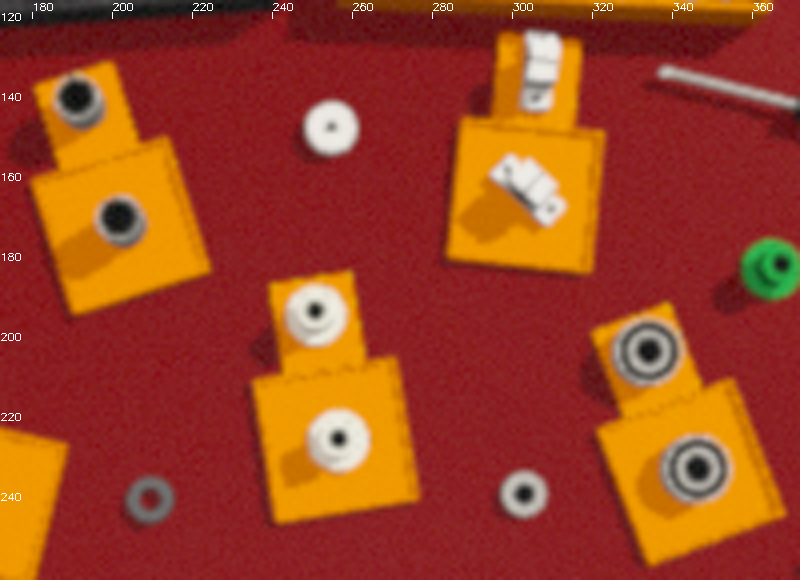

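View pics/fin_scene.png

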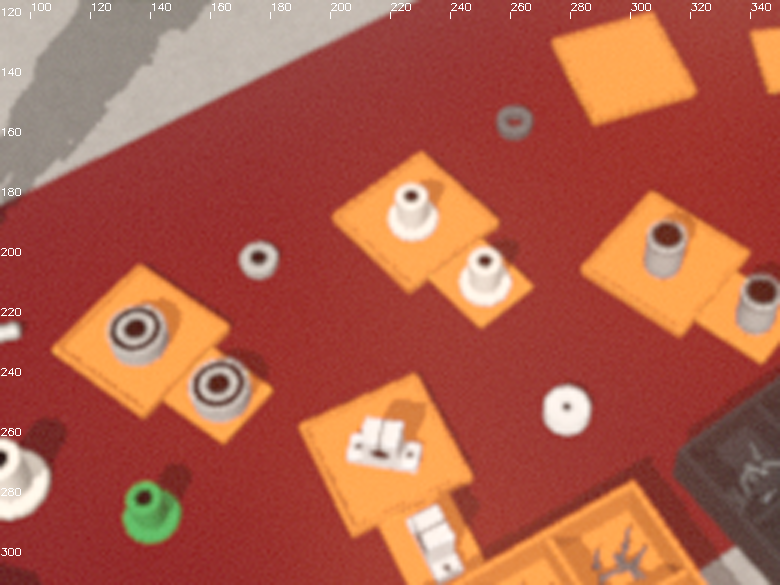

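Top crop: each part stands upright in the dish with its own sample, within about 3 mm of centre after allowing for height parallax.
- Linear: (119,216)
- Support: (528,191)
- Bushing: (338,439)
- Bearing: (697,469)

The scene crop shows the spare dish empty at (625,70).

```bash
python3 -c "
from workcell import workorder
print(workorder.job_done())"
```

```text
the job is handed in; nothing more can be done
None
```

I put all four parts upright in the dishes with their own samples, each about 3 mm or less from centre by the final pictures, left the free dish empty, and handed the job in; no verdict came back.

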